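# Clamp a row of tea bricks in the setting case

### The arm

A 6-joint arm with a two-finger parallel gripper is mounted at the origin on the work surface. World frame = base frame: x ahead of the robot, y to its left, z up, the work surface at z = 0. Lengths are in m, angles in degrees, forces in N, time in s.
With the tool pointing down it reaches from about 0.3 to 0.75 m from the base axis. Payload 8.5 kg.
Tool frame: the origin (TCP) lies at the very end of the fingers, on their centre line; the grasp point (between the pads) lies 19 mm behind it; z points along the fingers, y is the line along which they close (so a half turn about z gives the same grasp; the last joint's range is limited). The gripper opens to 85 mm and grips with 20 to 120 N. Pads are 22 mm wide; open, the fingers measure 114 mm over their backs; the gripper's body (76 mm by 85 mm) begins 54 mm behind the grasp point. The pads swing forward as they close: fully open they stand 13 mm farther back than shut.
Start: joints at [-84.643, 21.807, 74.336, -0, 83.858, -12.336], TCP at [0.167, -0.524, 0.231] pointing down, gripper open.
Joint ranges: [-178.18, 178.18], [-50.72, 133.34], [12.68, 142.11], [-81.47, 261.47], [9.98, 163.14], [-165.26, 165.26]. Speed limits (degrees/s): [136.94, 136.94, 180, 180, 180, 180].

### API

Orientations are given as a 3x3 rotation matrix whose columns are the frame's x, y, z axes.
In Python, from rig import env gives the robot as it stands.
- The arm moves only by the tool move_arm, never from a script. Its argument "plan" is a list of rows, each a list of 7 numbers: the turn, a rotation vector about the tool's x, y, z in degrees, then the shift along the tool's x, y, z in cm, then the gripper command: -1 is shut, 1 is fully open, values between are in proportion. In form: [[ax, ay, az, tx, ty, tz, jaw], ...]. A call has 1 to 5 rows; each row is the pose to reach, as a shift and turn from the pose commanded when the call began, along the tool's axes at that moment; what a row does not reach only later rows make up. A row lasts 1/10 s, in which the tool goes at most 50 mm and 8.59 degrees, less where a joint would pass 70% of its speed; a pose out of reach is approached as far as the arm can. A call with a gripper value outside its range is refused whole. The fingers move at their own pace and stop on an object; "squeeze" is the grip in N (left out, the last holds). Time passes only in rows, so rows that repeat a pose let the fingers close. It gives the time, the measured TCP pose, the force, the opening and the grip force at its end, in the units of the state.
- env.observe(): the state, without advancing time (a new reading comes with each control period).
- env.get_image(name): name is "side" or "top"; returns a dict with "color" (420x560x3 uint8, red, green, blue), "fov_y" (degrees; the focal length in pixels is half the picture's height over the tangent of half this angle, whatever the lens; pixels are square), "cx", "cy" (the principal point, pixels), "R" (3x3) and "t" (3): a world point X has camera coordinates R X + t. Camera axes: x right, y down, z forward; pixel columns grow to the right and rows downward; lengths in m; the calibration is good to about 2 mm. A picture is of the moment at which its call begins. There is no depth.
- env.close_job(): hands the job in; it is judged then, once.
Trained networks look in a picture, given as the dict that the camera call returned (one of the last four; its "shot" number tells which), for a name from the list of things; names that differ only in an ending like _2 or _b are one class to them, and where a whole thing is asked for, a point or a joint stands for the part that bears it (a point fixed in the world has none). Each returns a list of dicts, best first, with "conf" (0 to 1); they miss things now and then, are a little off and sometimes report something else, mostly with a low value. They report only what shows in the picture. A call takes as long as a camera call. They do not tell look-alikes from the thing itself.
- env.outline_of(target, picture): "mask" (420x560 bool, what is visible of it) and "bbox" ([centre column, centre row, width, height] in pixels, round what is visible of it).
- env.tip_of(target, picture): "pixel" ([column, row] in pixels: a listed point, or the origin of a listed thing).
The state is a dict: "time_s": time; "q": joint angles; "qvel": joint speeds; "joint_efforts": joint torques, N m; "position": TCP position; "tool_rot": TCP orientation; "ft_force": force on the tool from outside, world axes, zero at the start; "wrist_torque": the same for the moment, N m; "grip_width": finger opening in m; "gripper_force": force on a finger pad.
Only numpy, scipy, OpenCV 4.12 (cv2) and the standard library are available. Lean on these libraries where they do the work, as an engineer would, in place of code of your own. Each camera call takes 0.05 s, during which the arm holds its last target. There are 200 camera calls.

### The job

Get the fresh tea bricks into the setting case: lift the wooden blank out of the case's channel and put it in the small wooden tray, lay all the tea bricks in the channel as one row, side by side, each with its length across the channel, and wind the wheel clockwise until the spring plate holds the row firmly, its spring about half squeezed and never bottomed out. Then shut the lid fully and, last, swing the clamp arm down onto it; leave the caddy and the jar where they stand.

Things in the scene. Friction and masses are not known exactly. Their poses are not given: they have to be found in the camera images.
- brick1_mid (a point): Centre of a dark brown pressed tea brick with a plain kraft-paper band, a loose rigid block 64 (its x, the length, level) x 42 x 42 mm, about 0.2 kg, lying on the counter on the right of the case; all bricks are alike. Two to four are present (None: absent).
- brick2_mid (a point): Centre of a dark brown pressed tea brick with a plain kraft-paper band, a loose rigid block 64 (its x, the length, level) x 42 x 42 mm, about 0.2 kg, lying on the counter on the right of the case; all bricks are alike. Two to four are present (None: absent).
- brick3_mid (a point): Centre of a dark brown pressed tea brick with a plain kraft-paper band, a loose rigid block 64 (its x, the length, level) x 42 x 42 mm, about 0.2 kg, lying on the counter on the right of the case; all bricks are alike. Two to four are present (None: absent).
- brick4_mid (a point): Centre of a dark brown pressed tea brick with a plain kraft-paper band, a loose rigid block 64 (its x, the length, level) x 42 x 42 mm, about 0.2 kg, lying on the counter on the right of the case; all bricks are alike. Two to four are present (None: absent).
- blank_mid (a point): Half-way up the wooden blank: a loose light-wood block 60 (its x) x 34 (its y) x 36 mm high with an upright round grip, 28 mm in diameter, on top of it, 90 mm tall over all, 0.12 kg. This point is 45 mm above its foot; the grip runs from 9 mm below this point to 45 mm above it. It stands in the channel at the start.
- tray: Small fixed open tray of dark wood on the left of the case, 120 x 120 mm outside, 28 mm high, walls and floor 6 mm; origin: centre of its underside, z up. The blank belongs in it, upright or lying.
- channel (a point): Point on the channel floor (18 mm above the counter), on the centre line, at the face of the 54 mm high wooden end stop. The case is fixed. y runs along the channel from the stop to the wheel, x across it away from the robot (to the lid's hinge), z up. Bricks lie with their length along x, between two round steel rods (centres x = -42 and +42 mm, 72 mm clear) that stand 6 mm above the floor.
- wheel (a joint): Angle of the winding wheel, rad (0 to 30), growing clockwise seen from above; 0 to 1 at the start. Each rad moves the spring plate 5 mm towards the end stop (2 bricks take about 25 rad in all, 4 bricks about 7.5). It stays where it is left. Running free it needs about 8 N at its knob, at the right tension about 12 N; 14 N or more is too tight.
- wheel_axis (a point): Point on the upright axis of the winding wheel, a spoked steel wheel 122 mm across with its top at this height, on the green winding head at the left end of the case. Axes as the channel's.
- knob_mid (a point): Centre (half-way up) of the wheel's crank knob: upright dark wooden cylinder 22 mm in diameter and 42 mm high that spins freely on the rim, 55 mm from the wheel axis. It can be pinched from above and led round in circles without turning the gripper.
- spring (a joint): Squeeze of the spring plate, m: 0 = loose (22 mm gap between the aluminium plate and the dark steel carriage behind it), 0.022 = bottomed out. 4.5 N per mm. Right is about half squeezed, 6 to 16 mm; pushing loose bricks along gives up to 3 mm.
- carriage_face (a point): Centre line of the carriage's face that looks towards the spring plate, near its top, 60 mm above the counter. Moves with the carriage.
- plate_back (a point): Middle of the back of the spring plate near its top, 66 mm above the counter; its horizontal distance from carriage_face is 22 mm when loose. The plate is 8 mm thick; its front stands 190 to 195 mm from the end stop at the start, so four bricks fit with gaps up to 3 mm. As it advances it closes gaps and squares up bricks a few mm askew.
- lid (a joint): Opening of the lid, rad: 0 shut (flat over the channel), 1.75 to 2.0 at the start, leaning back beyond upright. It stays where it is left; about 3 N at its edge moves it.
- lid_hinge (a point): Middle of the lid's hinge line, along the far side of the channel (77 mm above the counter). Axes as the channel's. The lid is a light-wood board 145 mm from hinge to free edge, 210 mm along the hinge, 6 mm thick, with a 12 mm high strip on its outer face 126 to 140 mm from the hinge. Shut, it reaches from the hinge towards -x, its top 83 mm above the counter.
- lid_edge (a point): Middle of the lid's free edge, on its outer face, 145 mm from the hinge.
- clamp (a joint): Opening of the clamp arm, rad: 0 down flat on the shut lid, 1.75 to 2.0 at the start, leaning away from the case beyond upright. It stays where it is left; about 2 N at its tip moves it.
- clamp_hinge (a point): Pivot of the clamp arm on the bracket at the right end of the case, behind the end stop (89 mm above the counter). Axes as the channel's. The arm is a steel bar 16 mm wide, 10 mm thick and 115 mm long that turns about the x axis; down, it points along +y, over the lid.
- clamp_tip (a point): Top of the small black button on the clamp arm, 103 mm from the pivot along the arm and 20 mm off its centre line, on the side that is uppermost when the arm is down; button 22 mm in diameter.
- caddy: Bystander: round steel tea caddy 72 mm in diameter, 100 mm high; origin centre of its underside. To be left alone.
- jar: Bystander: glass jar 60 mm in diameter, 85 mm high; origin centre of its underside. To be left alone.
There are look-alikes about, which are no part of the job. Leave any pink look-alike of the part that bears brick1_mid alone.

How it is judged (in metres and radians):
On the way, in this order (a step that is already met when the one before it is completed fails the run):
1. the blank is in the tray and every brick lies in the channel (x of blank_mid in the frame of tray between -0.06 and 0.06 m and y of blank_mid in the frame of tray between -0.06 and 0.06 m and height (world z) of blank_mid below 0.07 m and x of brick1_mid in the frame of channel between -0.012 and 0.012 m and y of brick1_mid in the frame of channel between 0.015 and 0.18 m and z of brick1_mid in the frame of channel between 0.016 and 0.027 m and angle between the x axis of each of brick1_mid, brick2_mid, brick3_mid, brick4_mid and the x axis of channel, either way round below 0.2 rad and x of brick2_mid in the frame of channel between -0.012 and 0.012 m and y of brick2_mid in the frame of channel between 0.015 and 0.18 m and z of brick2_mid in the frame of channel between 0.016 and 0.027 m and x of brick3_mid in the frame of channel between -0.012 and 0.012 m and y of brick3_mid in the frame of channel between 0.015 and 0.18 m and z of brick3_mid in the frame of channel between 0.016 and 0.027 m and x of brick4_mid in the frame of channel between -0.012 and 0.012 m and y of brick4_mid in the frame of channel between 0.015 and 0.18 m and z of brick4_mid in the frame of channel between 0.016 and 0.027 m), for 0.2 s.
2. the wheel is wound until the spring is about half squeezed (6 to 16 mm) (value of joint spring between 0.006 and 0.016 m), for 0.3 s.
3. the lid is shut (value of joint lid below 0.08 rad), for 0.2 s.
4. the clamp arm is down on the lid (value of joint clamp below 0.1 rad), for 0.2 s.
At the end, for the whole second after the job is handed in: The blank is in the tray; every brick present lies on the channel floor between the rods (centre within 12 mm of the centre line, its length across the channel within 0.2 rad); the spring is squeezed 6 to 16 mm; the lid is shut (below 0.08 rad) and the clamp arm down (below 0.1 rad) (all of step 1 and all of step 2 and value of joint lid below 0.08 rad and value of joint clamp below 0.1 rad); the robot touches nothing.
It fails at once if the spring bottomed out (value of joint spring above 0.0205 m).
It fails at once if the caddy was disturbed (distance of caddy from where it was at the start of the episode above 0.04 m or angle between caddy's own z axis and vertical above 0.5 rad).
It fails at once if the jar was disturbed (distance of jar from where it was at the start of the episode above 0.04 m or angle between jar's own z axis and vertical above 0.5 rad).
Of brick1, brick2, brick3, brick4 only 2 to 4 are there at a start; the rules pass over those that are not, and their reading is None.
At some moment in a run one of brick1, brick2, brick3, brick4 may be knocked a few centimetres aside while the robot is not near it.
Once in a run the grip may slacken for a moment while it holds something.
It also fails if it takes over 210 s, if anything falls off the work surface, if the arm or the gripper's body presses on something with over 40 N, if the wrist force passes 120 N, or if a joint passes its speed limit or range.

## Working session

There is one attempt and no reset: what is moved stays moved. The work goes in short steps, Python scripts to look and compute and a tool call to move; the robot and the scene stay as the last step left them, time stands still between calls to the robot, and variables do not carry over. Pictures are saved under pics/ and viewed, at most 16 in all, crops included, and the job is handed in when it is done.

Besides the shell and the picture viewer there is one more tool, called after "Request:" in YAML: its name, and indented under it one key for each argument. move_arm: Moves the arm, as the interface text tells. Its arguments: {"type":"object","properties":{"plan":{"type":"array"},"squeeze":{"type":"number"}},"required":["plan"]}

```bash
ls; mkdir -p pics; python3 - <<'E'
from rig import env
import cv2,numpy as np
s=env.observe(); print(s['position'],s['tool_rot'],s['ft_force'],s['grip_width'])
for n in('side','top'):
    p=env.get_image(n); cv2.imwrite(f'pics/{n}0.png',p['color'][:,:,::-1])
    print(n,p['fov_y'],p['cx'],p['cy'],np.round(p['R'],3).tolist(),p['t'])
    for k in 'brick1_mid blank_mid tray channel wheel_axis knob_mid carriage_face plate_back lid_hinge lid_edge clamp_hinge clamp_tip caddy jar'.split():
        print(k,[(np.round(d['pixel'],1).tolist(),round(d['conf'],2)) for d in env.tip_of(k,p)][:6])
E
```

```text
pics
[ 0.16711643 -0.52367638  0.23070395] [[ 9.52703930e-01  3.03899975e-01 -1.66076912e-04]
 [ 3.03899889e-01 -9.52702867e-01  1.45063298e-03]
 [ 2.82625375e-04 -1.43249449e-03 -9.99998934e-01]] [-0.37111266 -0.57608067 -0.54670505] 0.08530372728354982
side 57.852825718137815 280.2899567997773 213.7745138565715 [[0.999, -0.042, -0.003], [-0.03, -0.665, -0.746], [0.029, 0.746, -0.665]] [-0.57613156  0.09095531  1.05168699]
brick1_mid [([222.1, 357.9], 0.95), ([212.3, 414.2], 0.92), ([225.2, 315.6], 0.89), ([274.6, 350.7], 0.81), ([253.5, 246.8], 0.17)]
blank_mid [([257.1, 199.7], 0.85), ([290.0, 299.3], 0.37)]
tray [([245.1, 157.8], 0.66)]
channel [([253.2, 247.0], 0.62)]
wheel_axis [([265.4, 155.4], 0.66)]
knob_mid [([281.0, 154.4], 0.6)]
carriage_face [([259.8, 186.5], 0.86)]
plate_back [([262.7, 184.6], 0.67)]
lid_hinge [([284.0, 214.4], 0.77)]
lid_edge [([307.8, 174.2], 0.56)]
clamp_hinge [([244.4, 239.3], 0.62)]
clamp_tip [([237.7, 225.3], 0.64)]
caddy [([340.0, 293.3], 0.82), ([261.4, 186.0], 0.41)]
jar [([294.1, 159.3], 0.67), ([281.0, 154.6], 0.15)]
top 43.94494788139002 276.13556166770354 202.37557151838917 [[0.003, -1.0, 0.002], [-0.99, -0.004, -0.143], [0.143, -0.001, -0.99]] [-0.03321818  0.57242979  1.48075366]
brick1_mid [([384.2, 209.4], 0.94), ([420.8, 250.5], 0.94), ([352.7, 246.0], 0.7), ([387.2, 244.7], 0.59)]
blank_mid []
tray [([117.6, 236.4], 0.62)]
channel [([280.9, 228.3], 0.62)]
wheel_axis [([171.6, 206.9], 0.75)]
knob_mid [([179.8, 193.8], 0.55)]
carriage_face [([199.3, 216.5], 0.92)]
plate_back [([207.6, 215.4], 0.59)]
lid_hinge [([256.3, 194.0], 0.61)]
lid_edge [([259.2, 164.6], 0.76), ([389.7, 247.9], 0.15)]
clamp_hinge [([296.2, 231.5], 0.74)]
clamp_tip [([315.6, 230.9], 0.49), ([254.0, 191.3], 0.33)]
caddy [([333.3, 156.5], 0.57)]
jar [([134.9, 179.7], 0.84), ([207.2, 218.5], 0.67)]
```

```bash
python3 - <<'E'
import cv2
for n,(x0,y0,w,h) in(('side',(150,110,260,310)),('top',(80,130,380,160))):
    i=cv2.imread(f'pics/{n}0.png'); c=i[y0:y0+h,x0:x0+w]
    f=min(800/w,600/h); cv2.imwrite(f'pics/{n}0c.png',cv2.resize(c,None,fx=f,fy=f,interpolation=cv2.INTER_CUBIC)[:600,:800])
E
```

```text
(no output)
```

View pics/side0c.png

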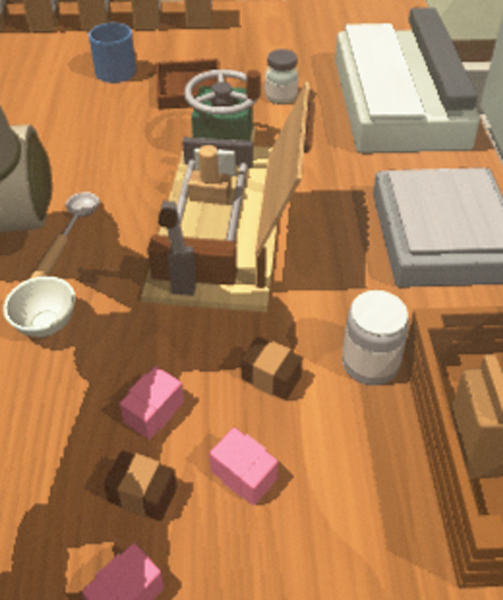

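View pics/top0c.png

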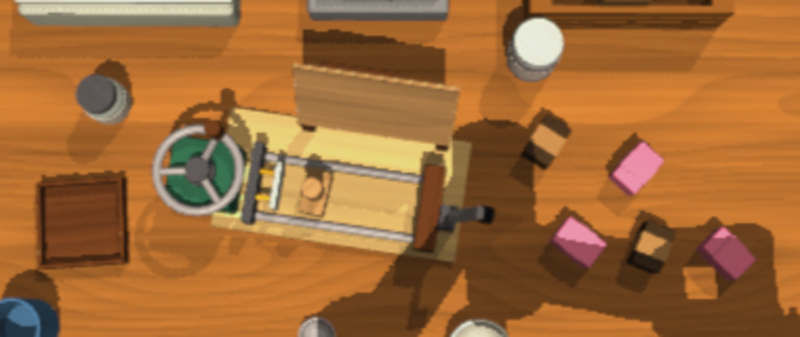

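The side crop shows the case in the middle with its clamp on the near side. Two brown bricks lie at about (272,367) and (142,483), with three pink decoys around them. The top crop agrees: bricks at about (547,145) and (650,245), the blank at (312,188), and the tray on the left at (83,220).

```bash
cat > h.py <<'E'
import numpy as np,cv2
from scipy.optimize import least_squares
from rig import env
def K(p):
    f=p['color'].shape[0]/2/np.tan(np.radians(p['fov_y']/2)); return f
def proj(p,X):
    c=np.atleast_2d(X)@np.array(p['R']).T+p['t']; f=K(p)
    return np.c_[p['cx']+f*c[:,0]/c[:,2],p['cy']+f*c[:,1]/c[:,2]]
def ray(p,uv):
    f=K(p); d=np.array([(uv[0]-p['cx'])/f,(uv[1]-p['cy'])/f,1.]); R=np.array(p['R'])
    return -R.T@p['t'],R.T@d
def atz(p,uv,z):
    o,d=ray(p,uv); return o+d*(z-o[2])/d[2]
def tri(obs):
    A=np.zeros((3,3));b=np.zeros(3)
    for p,uv in obs:
        o,d=ray(p,uv); d=d/np.linalg.norm(d); M=np.eye(3)-np.outer(d,d); A+=M;b+=M@o
    X=np.linalg.solve(A,b); return X,[np.round(proj(p,X)[0]-uv,1).tolist() for p,uv in obs]
def shots(tag=None):
    P={n:env.get_image(n) for n in('side','top')}
    if tag:
        for n in P: cv2.imwrite(f'pics/{n}{tag}.png',P[n]['color'][:,:,::-1])
    return P
def pts(P,name,n=1):
    return {k:[(np.array(d['pixel']),d['conf']) for d in env.tip_of(name,P[k])][:n] for k in P}
def shift(w,state=None):  # world shift -> tool axes cm
    s=state or env.observe(); return np.round(np.array(s['tool_rot']).T@np.asarray(w)*100,2)
E
python3 - <<'E'
from h import *
P=shots()
s,t=P['side'],P['top']
for k in 'tray channel wheel_axis knob_mid carriage_face plate_back lid_hinge lid_edge clamp_hinge clamp_tip caddy jar'.split():
    q=pts(P,k); 
    if q['side'] and q['top']: X,r=tri([(s,q['side'][0][0]),(t,q['top'][0][0])]); print(k,np.round(X,4),r)
    else: print(k,q)
q=pts(P,'blank_mid'); print(q); print('blank side at z=.063',atz(s,q['side'][0][0],.063))
# top view of grip top in crop (312,188)->full
print('grip top z=.108', atz(t,(80+312*380/800,130+188*380/800),.108))
# bricks: masks
for n,p in P.items():
    for d in env.outline_of('brick1_mid',p):
        m=d['mask']; c=p['color'][m].mean(0); print(n,np.round(d['bbox'],1),round(d['conf'],2),m.sum(),np.round(c), atz(p,d['bbox'][:2],.025)[:2].round(4))
    for d in env.tip_of('brick1_mid',p): print(n,np.round(d['pixel'],1),round(d['conf'],2),atz(p,d['pixel'],.021).round(4))
print(proj(t,env.observe()['position']))
E
```

```text
tray [0.4756 0.4305 0.006 ] [[0.6, -0.1], [0.1, 0.8]]
channel [ 0.3975  0.723  -1.6507] [[27.4, -29.4], [30.8, 31.9]]
wheel_axis [0.5437 0.2545 0.1204] [[1.6, -0.4], [0.2, 1.8]]
knob_mid [0.5913 0.2326 0.1288] [[-0.1, 0.0], [-0.0, -0.1]]
carriage_face [0.525  0.1878 0.064 ] [[0.1, -0.0], [0.0, 0.1]]
plate_back [0.5231 0.1637 0.069 ] [[1.4, -0.3], [0.2, 1.5]]
lid_hinge [0.5977 0.02   0.0755] [[1.3, -0.3], [0.1, 1.3]]
lid_edge [0.6465 0.0144 0.2069] [[0.3, -0.1], [0.0, 0.3]]
clamp_hinge [ 0.5006  0.4909 -0.1903] [[-5.2, 0.9], [-0.5, -6.4]]
clamp_tip {'side': [(array([236.2, 226.6]), 0.46)], 'top': []}
caddy [ 0.7174 -0.2005  0.0082] [[1.1, -0.2], [0.0, 0.9]]
jar [0.6509 0.3947 0.0019] [[-1.2, 0.3], [-0.1, -1.5]]
{'side': [(array([256.2, 201.7]), 0.56)], 'top': [(array([229.8, 219.3]), 0.55)]}
blank side at z=.063 [0.51127803 0.09537613 0.063     ]
grip top z=.108 [0.51484844 0.1020269  0.108     ]
side [230.2 317.   33.5  35.7] 0.87 777 [178. 104. 116.] [ 0.4532 -0.2606]
side [212.4 404.8  40.   29.5] 0.74 792 [161.  88.  99.] [ 0.4306 -0.4494]
side [224.7 359.7  34.7  29.2] 0.67 901 [
[... 248 characters left out ...]
8] 0.94 [ 0.4319 -0.4586  0.021 ]
side [228.8 312.6] 0.74 [ 0.4489 -0.2462  0.021 ]
side [226.2 359.6] 0.69 [ 0.4502 -0.3591  0.021 ]
side [264.9 153.2] 0.49 [0.5387 0.4159 0.021 ]
top [354.2 244.6  24.6  21.7] 0.85 355 [180. 100. 118.] [ 0.4511 -0.2597]
top [389.1 245.1  21.9  25.3] 0.64 378 [103.  72.  41.] [ 0.45   -0.3617]
top [382.6 209.7  21.   25.4] 0.6 293 [228. 136. 161.] [ 0.5542 -0.3454]
top [422.8 250.9  30.4  28.2] 0.55 429 [140.  70.  81.] [ 0.4334 -0.4596]
top [421.3 248. ] 0.76 [ 0.4421 -0.4567  0.021 ]
top [387.9 248.2] 0.65 [ 0.4411 -0.3588  0.021 ]
top [357.3 246.7] 0.6 [ 0.4452 -0.2693  0.021 ]
top [383.4 209.1] 0.59 [ 0.5565 -0.3487  0.021 ]
[[476.66153201 355.62453217]]
```

```bash
cat > loc.py <<'E'
from h import *
P=[shots() for _ in range(1)][0]
spec={'channel':(0,0,.018),'clamp_hinge':(0,None,.089),'lid_hinge':(None,None,.077),'carriage_face':(0,None,.060),'plate_back':(0,None,.066),'wheel_axis':(0,None,None)}
for k,v in spec.items():
    for n,p in P.items():
        for d in env.tip_of(k,p)[:1]:
            z=v[2] or .12
            print(k,n,np.round(d['pixel'],1),round(d['conf'],2),atz(p,d['pixel'],z)[:2].round(4))
t=P['top'];s=P['side']
x0,y0,w,h=150,175,180,90
c=cv2.resize(t['color'][y0:y0+h,x0:x0+w,::-1],None,fx=4.4,fy=4.4,interpolation=cv2.INTER_CUBIC)
x1,y1,w1,h1=210,150,100,120
cv2.imwrite('pics/tc.png',c)
cv2.imwrite('pics/sc.png',cv2.resize(s['color'][y1:y1+h1,x1:x1+w1,::-1],None,fx=5,fy=5,interpolation=cv2.INTER_CUBIC))
E
python3 loc.py
```

```text
channel side [251.7 244.3] 0.59 [ 0.4978 -0.0305]
channel top [277.  231.7] 0.92 [ 0.4886 -0.0341]
clamp_hinge side [241.3 238.7] 0.62 [ 0.4763 -0.0782]
clamp_hinge top [293.7 233. ] 0.91 [ 0.4789 -0.0807]
lid_hinge side [285.5 212.3] 0.68 [0.5924 0.0297]
lid_hinge top [255.7 193.4] 0.63 [0.5931 0.0274]
carriage_face side [262.5 183.4] 0.67 [0.5299 0.1857]
carriage_face top [200.6 215.8] 0.87 [0.53   0.1859]
plate_back side [261.8 186.6] 0.44 [0.5279 0.1619]
plate_back top [210.1 218. ] 0.55 [0.5231 0.1577]
wheel_axis side [263.5 156.1] 0.69 [0.5355 0.2451]
wheel_axis top [167.5 210.7] 0.93 [0.5368 0.269 ]
```

View pics/tc.png

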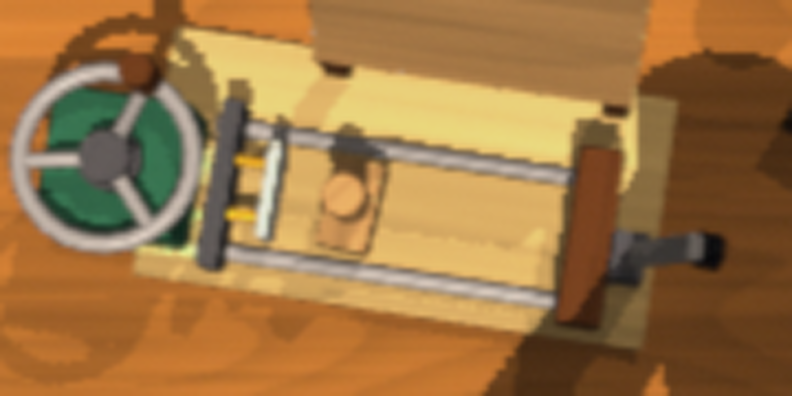

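View pics/sc.png

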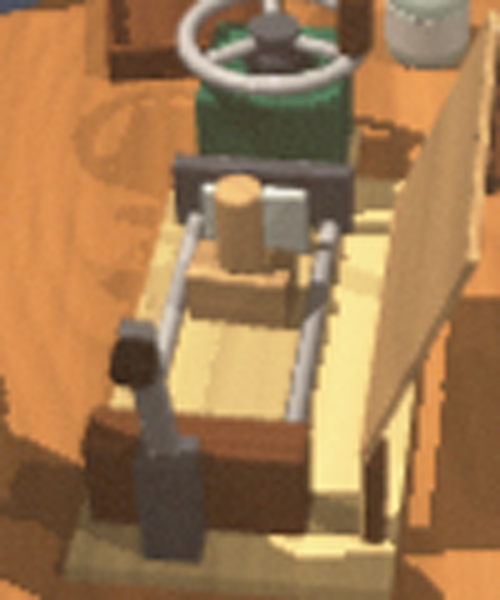

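The top crop shows the rods running at about 8° (upper from (245,132) to (575,177), lower from (232,254) to (556,300)). The wheel hub is at (105,155), the knob at (137,72) and the grip top at (345,193). The side crop agrees, and the blank stands near the plate.

```bash
cat >> h.py <<'E'
def fr(c,a):  # channel frame at (x,y), yaw a (rad): returns func local->world
    R=np.array([[np.cos(a),-np.sin(a),0],[np.sin(a),np.cos(a),0],[0,0,1]])
    return lambda L: np.array([c[0],c[1],.018])+np.atleast_2d(L)@R.T
E
python3 - <<'E'
from h import *
P=shots();t=P['top'];s=P['side']
T=lambda u,v:(150+u/4.4,175+v/4.4)
S=lambda u,v:(210+u/5,150+v/5)
for nm,uv,z in [('rodU0',(245,132),.024),('rodU1',(575,177),.024),('rodL0',(232,254),.024),('rodL1',(556,300),.024),('hub',(105,155),.12),('knobtop',(137,68),.15),('gripTop',(345,193),.108),('stopface far top',(583,150),.072),('stopface near top',(560,320),.072)]:
    print('T',nm,atz(t,T(*uv),z)[:2].round(4))
for nm,uv,z in [('hub',(274,25),.12),('gripTop',(239,184),.108),('rodL far',(192,222),.024),('rodR far',(330,230),.024),('rodR near',(295,412),.024),('blank foot L',(190,310),.018),('blank foot R',(298,325),.018)]:
    print('S',nm,atz(s,S(*uv),z)[:2].round(4))
for z in(.10,.12,.13): print(z,atz(t,T(105,155),z)[:2],atz(s,S(274,25),z)[:2])
# brick fit
def corners(x,y,a):
    L=np.array([[i*.032,j*.021,k*.042] for i in(-1,1) for j in(-1,1) for k in(0,1)]); c,q=np.cos(a),np.sin(a)
    return L@np.array([[c,-q,0],[q,c,0],[0,0,1]]).T+[x,y,0]
def sil(p,q):
    m=np.zeros(p['color'].shape[:2],np.uint8); h=cv2.convexHull(np.round(proj(p,corners(*q))*8).astype(np.int32)); cv2.fillConvexPoly(m,h,1,shift=3); return m>0
M={n:[d for d in env.outline_of('brick1_mid',P[n])] for n in P}
for g in [(.447,-.36),(.55,-.235)]:
    obs=[(P[n],d['mask']) for n in P for d in M[n] if P[n]['color'][d['mask']][:,2].mean()<95 and np.hypot(*(atz(P[n],d['bbox'][:2],.025)[:2]-g))<.04]
    best=None
    for a0 in np.radians(range(0,180,15)):
        from scipy.optimize import minimize
        f=lambda q:sum(np.logical_xor(sil(p,(q[0]*.01,q[1]*.01,q[2]*.2)),m).sum()/m.sum() for p,m in obs)
        r=minimize(f,[g[0]*100,g[1]*100,a0*5],method='Nelder-Mead',options=dict(initial_simplex=[[g[0]*100,g[1]*100,a0*5],[g[0]*100+1,g[1]*100,a0*5],[g[0]*100,g[1]*100+1,a0*5],[g[0]*100,g[1]*100,a0*5+1]]))
        if best is None or r.fun<best.fun: best=r
    print(len(obs),best.x[0]/100,best.x[1]/100,np.degrees(best.x[2]*.2),best.fun)
E
```

```text
T rodU0 [0.5664 0.1769]
T rodU1 [ 0.5368 -0.0447]
T rodL0 [0.4843 0.1837]
T rodL1 [ 0.4545 -0.0323]
T hub [0.5382 0.2515]
T knobtop [0.5886 0.2275]
T gripTop [0.5161 0.1015]
T stopface far top [ 0.5488 -0.0494]
T stopface near top [ 0.4385 -0.0348]
S hub [0.5395 0.251 ]
S gripTop [0.5178 0.1069]
S rodL far [0.4848 0.1787]
S rodR far [0.5704 0.1669]
S rodR near [0.5456 0.0073]
S blank foot L [0.4848 0.1027]
S blank foot R [0.5488 0.0864]
0.1 [0.54075914 0.25544147] [0.53927539 0.28197587]
0.12 [0.53819138 0.25150858] [0.53953388 0.25104347]
0.13 [0.5369075  0.24954213] [0.53966313 0.23557727]
1 0.4439138959458836 -0.36104881348725953 -28.21050499955092 0.11267605633802817
0 0.55 -0.235 0.0 0.0
```

Request:
move_arm:
  plan:
    - [0, 0, 25.6, 52.4, -49.2, 0, 0.3]
    - [0, 0, 25.6, 52.4, -49.2, 0, 0.3]
    - [0, 0, 25.6, 52.4, -49.2, 0, 0.3]
    - [0, 0, 25.6, 52.4, -49.2, 0, 0.3]
    - [0, 0, 25.6, 52.4, -49.2, 0, 0.3]

```text
time_s: 4.5
position: [0.2891, -0.3042, 0.2315]
tool_rot: [[0.99, -0.138, 0.0], [-0.138, -0.99, -0.0], [0.0, 0.0, -1.0]]
ft_force: [0.4, -0.9, 0.2]
grip_width: 0.0553
gripper_force: 0.0
```

Request:
move_arm:
  plan:
    - [0, 0, 0, 1.7, -4.35, 0, 0.3]
    - [0, 0, 0, 3.4, -8.7, 0, 0.3]
    - [0, 0, 0, 5.1, -13.05, 0, 0.3]
    - [0, 0, 0, 6.8, -17.4, 0, 0.3]
    - [0, 0, 0, 8.5, -21.75, 0, 0.3]

```text
time_s: 5.0
position: [0.4033, -0.1004, 0.2316]
tool_rot: [[0.99, -0.138, 0.001], [-0.138, -0.99, -0.0], [0.001, 0.0, -1.0]]
ft_force: [0.8, -0.1, -0.1]
grip_width: 0.0556
gripper_force: 0.0
```

Request:
move_arm:
  plan:
    - [0, 0, 0, 1.7, -4.35, 0, 0.3]
    - [0, 0, 0, 3.4, -8.7, 0, 0.3]
    - [0, 0, 0, 5.1, -13.05, 0, 0.3]
    - [0, 0, 0, 6.8, -17.4, 0, 0.3]
    - [0, 0, 0, 8.5, -21.75, 0, 0.3]

```text
time_s: 5.5
position: [0.5174, 0.1036, 0.2315]
tool_rot: [[0.991, -0.137, 0.0], [-0.137, -0.991, -0.0], [0.0, 0.0, -1.0]]
ft_force: [-0.0, -0.7, -0.1]
grip_width: 0.0556
gripper_force: 0.0
```

```bash
cat > bricks.py <<'E'
from h import *
from scipy.optimize import minimize
def corners(x,y,a,z0=0):
    L=np.array([[i*.032,j*.021,k*.042] for i in(-1,1) for j in(-1,1) for k in(0,1)]); c,q=np.cos(a),np.sin(a)
    return L@np.array([[c,-q,0],[q,c,0],[0,0,1]]).T+[x,y,z0]
def sil(p,q,z0):
    m=np.zeros(p['color'].shape[:2],np.uint8); h=cv2.convexHull(np.round(proj(p,corners(*q,z0))*8).astype(np.int32)); cv2.fillConvexPoly(m,h,1,shift=3); return m>0
def find(P,z0=0):
    D=[]
    for n in P:
        for d in env.outline_of('brick1_mid',P[n]):
            c=P[n]['color'][d['mask']].mean(0); w=atz(P[n],d['bbox'][:2],z0+.025)[:2]
            print(n,w.round(3),d['mask'].sum(),round(d['conf'],2),c.round())
            if c[2]<75 and d['conf']>.3: D.append((n,w,d['mask']))
    out=[]
    while D:
        g=D[0][1]; grp=[e for e in D if np.hypot(*(e[1]-g))<.035]; D=[e for e in D if np.hypot(*(e[1]-g))>=.035]
        f=lambda q:sum(np.logical_xor(sil(P[n],(q[0]*.01,q[1]*.01,q[2]*.2),z0),m).sum()/m.sum() for n,_,m in grp)
        best=None
        for a0 in range(0,180,15):
            x0=np.array([g[0]*100,g[1]*100,np.radians(a0)*5]); r=minimize(f,x0,method='Nelder-Mead',options=dict(initial_simplex=np.vstack([x0,x0+np.eye(3)])))
            if best is None or r.fun<best.fun: best=r
        q=best.x; out.append((q[0]/100,q[1]/100,(np.degrees(q[2]*.2)+90)%180-90)); print('BRICK',[e[0] for e in grp],np.round(out[-1],4),round(best.fun/len(grp),3))
    return out
E
python3 - <<'E'
from bricks import *
P=shots('1'); print(env.observe()['position'])
find(P)
s=P['side']['color'][120:420,150:410,::-1]; t=P['top']['color'][190:290,300:460,::-1]
cv2.imwrite('pics/v1.png',np.hstack([cv2.resize(s,(480,554)),cv2.resize(cv2.copyMakeBorder(P['top']['color'][130:420,300:460,::-1],0,0,0,0,0),(306,554))]))
E
```

```text
[0.51817402 0.10553485 0.23082845]
side [ 0.432 -0.449] 811 0.72 [232. 148. 167.]
side [ 0.446 -0.26 ] 811 0.71 [211. 131. 144.]
side [ 0.447 -0.362] 932 0.66 [140.  98.  62.]
side [ 0.558 -0.347] 862 0.61 [221. 137. 154.]
side [0.457 0.022] 227 0.6 [105.  89.  75.]
top [ 0.443 -0.359] 331 0.94 [130.  91.  51.]
top [ 0.551 -0.347] 324 0.87 [217. 126. 150.]
top [ 0.438 -0.469] 433 0.86 [199. 114. 130.]
top [0.652 0.409] 455 0.67 [103.  95.  86.]
top [ 0.446 -0.261] 331 0.6 [220. 131. 154.]
BRICK ['side', 'top'] [  0.4443  -0.36   -26.8257] 0.197
```

View pics/v1.png

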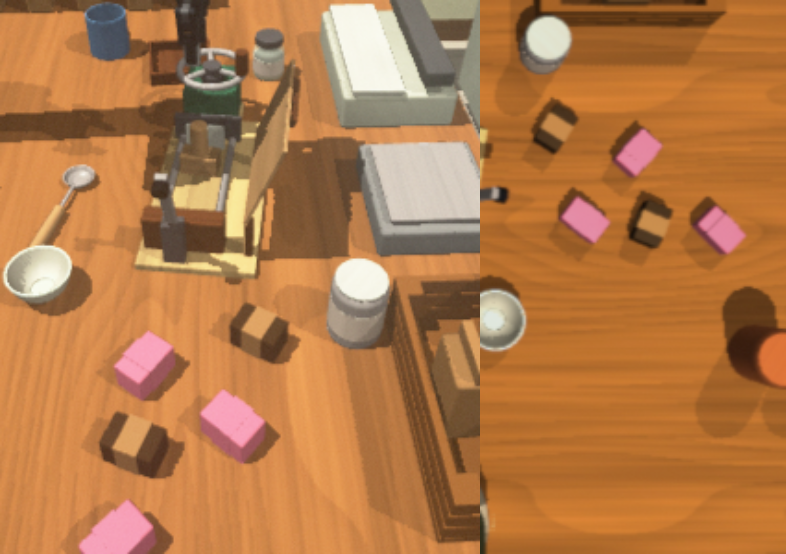

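The picture shows exactly two brown bricks, at about (258,330) and (133,443), and three pink ones. The gripper hangs over the blank at (200,140).

Request:
move_arm:
  plan:
    - [0, 0, 0, 0, 0, 4.2, 0.3]
    - [0, 0, 0, 0, 0, 8.4, 0.3]
    - [0, 0, 0, 0, 0, 12.6, 0.3]
    - [0, 0, 0, 0, 0, 16.5, 0.3]
    - [0, 0, 0, 0, 0, 16.5, -0.6]
  squeeze: 40

```text
time_s: 6.2
position: [0.514, 0.1002, 0.0629]
tool_rot: [[0.99, -0.139, -0.009], [-0.139, -0.99, 0.0], [-0.009, 0.001, -1.0]]
ft_force: [0.0, 0.0, -0.4]
grip_width: 0.0427
gripper_force: 0.0
```

Request:
move_arm:
  plan:
    - [0, 0, 0, 0, 0, 0, -0.7]
    - [0, 0, 0, 0, 0, 0, -0.7]
    - [0, 0, 0, 0, 0, 0, -0.7]
    - [0, 0, 0, 0, 0, 0, -0.7]

```text
time_s: 6.6
position: [0.5173, 0.1015, 0.0676]
tool_rot: [[0.99, -0.138, 0.002], [-0.138, -0.99, -0.0], [0.002, -0.0, -1.0]]
ft_force: [-0.0, -0.1, -1.2]
grip_width: 0.0269
gripper_force: 40.0
```

Request:
move_arm:
  plan:
    - [0, 0, 0, 0, 0, -4.4, -0.7]
    - [0, 0, 0, 0, 0, -8.8, -0.7]
    - [0, 0, 0, 0, 0, -13.2, -0.7]
    - [0, 0, 0, 0, 0, -17.5, -0.7]
    - [0, 0, 0, -1.2, -4.4, -17.5, -0.7]

```text
time_s: 7.1
position: [0.5138, 0.1442, 0.2478]
tool_rot: [[0.99, -0.143, 0.013], [-0.143, -0.99, -0.001], [0.013, -0.001, -1.0]]
ft_force: [1.1, 1.1, -2.3]
grip_width: 0.0268
gripper_force: 40.4
```

Request:
move_arm:
  plan:
    - [0, 0, 0, -1.3, -4.6, 0, -0.7]
    - [0, 0, 0, -2.6, -9.2, 0, -0.7]
    - [0, 0, 0, -3.9, -13.8, 0, -0.7]
    - [0, 0, 0, -5.2, -18.4, 0, -0.7]
    - [0, 0, 0, -6.4, -23, 0, -0.7]

```text
time_s: 7.6
position: [0.4783, 0.3853, 0.2421]
tool_rot: [[0.991, -0.137, 0.001], [-0.137, -0.991, 0.0], [0.001, -0.0, -1.0]]
ft_force: [1.2, -0.5, -2.1]
grip_width: 0.027
gripper_force: 40.4
```

Request:
move_arm:
  plan:
    - [0, 0, 0, -1.1, -4.6, 0, -0.7]
    - [0, 0, 0, -1.1, -4.6, 0, -0.7]
    - [0, 0, 0, -1.1, -4.6, 0, -0.7]

```text
time_s: 7.9
position: [0.4741, 0.431, 0.2413]
tool_rot: [[0.991, -0.136, -0.0], [-0.136, -0.991, -0.0], [0.0, 0.0, -1.0]]
ft_force: [-0.2, -0.4, -0.6]
grip_width: 0.027
gripper_force: 40.3
```

```bash
python3 - <<'E'
from h import *
P=shots('2'); o=env.observe(); print(o['position'],o['grip_width'],o['gripper_force'],o['time_s'])
for n,p in P.items():
    for k in('blank_mid','tray'): print(n,k,[(d['pixel'],round(d['conf'],2)) for d in env.tip_of(k,p)[:2]], atz(p,env.tip_of(k,p)[0]['pixel'],.006) if k=='tray' and env.tip_of(k,p) else '')
E
```

```text
[0.47483562 0.42953243 0.24167816] 0.027211436990320872 40.326016545295715 8.0
side blank_mid [([238.1, 95.3], 0.77)] 
side tray [([249.3, 154.0], 0.96), ([263.3, 152.2], 0.46)] [0.48159337 0.43662706 0.006     ]
top blank_mid [([90.4, 229.2], 0.56)] 
top tray [([120.5, 236.7], 0.68)] [0.47319603 0.42946509 0.006     ]
```

Request:
move_arm:
  plan:
    - [0, 0, 0, 0, 0, 4.5, -0.7]
    - [0, 0, 0, 0, 0, 9, -0.7]
    - [0, 0, 0, 0, 0, 13.5, -0.7]
    - [0, 0, 0, 0, 0, 17.2, -0.7]
    - [0, 0, 0, 0, 0, 18.5, -0.7]

```text
time_s: 8.9
position: [0.4732, 0.4294, 0.0536]
tool_rot: [[0.99, -0.138, -0.005], [-0.138, -0.99, -0.003], [-0.005, 0.004, -1.0]]
ft_force: [-7.9, -4.9, 34.9]
grip_width: 0.027
gripper_force: 43.5
```

Request:
move_arm:
  plan:
    - [0, 0, 0, 0, 0, 0, -0.7]
    - [0, 0, 0, 0, 0, 0, 0.1]
    - [0, 0, 0, 0, 0, 0, 0.2]
    - [0, 0, 0, 0, 0, 0, 0.2]
    - [0, 0, 0, 0, 0, -4, 0.2]

```text
time_s: 9.4
position: [0.4728, 0.4292, 0.0926]
tool_rot: [[0.99, -0.138, -0.008], [-0.138, -0.99, -0.005], [-0.007, 0.006, -1.0]]
ft_force: [-0.0, -0.3, 0.5]
grip_width: 0.0513
gripper_force: 0.0
```

Request:
move_arm:
  plan:
    - [0, 0, 0, 0, 0, -4.5, 0.3]
    - [0, 0, 0, 0, 0, -9, 0.3]
    - [0, 0, 0, 0, 0, -13.5, 0.3]
    - [0, 0, 0, 0, 0, -15.5, 0.3]

```text
time_s: 9.8
position: [0.4752, 0.4309, 0.2569]
tool_rot: [[0.99, -0.137, 0.007], [-0.137, -0.99, 0.004], [0.006, -0.005, -1.0]]
ft_force: [0.5, -0.2, 0.5]
grip_width: 0.0555
gripper_force: 0.0
```

```bash
python3 - <<'E'
from bricks import *
P=shots('3'); o=env.observe(); print(o['position'],o['grip_width'],o['ft_force'],o['time_s'])
for n,p in P.items():
    for k in('blank_mid','tray'): print(n,k,[(d['pixel'],round(d['conf'],2)) for d in env.tip_of(k,p)[:2]])
for z in(.051,): 
    print([atz(p,env.tip_of('blank_mid',p)[0]['pixel'],z) for p in P.values() if env.tip_of('blank_mid',p)])
find(P)
a=P['side']['color'][130:190,200:320,::-1]; b=P['top']['color'][170:290,310:440,::-1]
cv2.imwrite('pics/v3.png',np.vstack([cv2.resize(a,(600,300)),cv2.resize(b,(600,300*1))]) if 0 else cv2.resize(b,(650,600),interpolation=cv2.INTER_CUBIC))
E
```

```text
[0.47534876 0.43096642 0.25558731] 0.05535947070475564 [ 0.12141871  0.00571094 -0.09019582] 9.9
side blank_mid [([244.8, 144.9], 0.83)]
side tray [([246.5, 156.7], 0.7), ([224.1, 359.4], 0.48)]
top blank_mid [([113.8, 235.4], 0.69), ([135.1, 178.6], 0.51)]
top tray []
[array([0.46841548, 0.42630048, 0.051     ]), array([0.47341761, 0.43551275, 0.051     ])]
side [ 0.448 -0.364] 952 0.97 [140.  97.  61.]
side [ 0.433 -0.449] 821 0.93 [232. 147. 166.]
side [ 0.448 -0.26 ] 710 0.69 [216. 134. 151.]
side [ 0.552 -0.344] 851 0.56 [222. 138. 155.]
side [0.635 0.153] 1057 0.43 [177. 135.  89.]
top [ 0.452 -0.262] 356 0.94 [219. 132. 154.]
top [ 0.431 -0.471] 411 0.64 [208. 121. 138.]
top [ 0.444 -0.364] 391 0.62 [129.  89.  49.]
top [ 0.553 -0.344] 332 0.61 [221. 130. 152.]
BRICK ['side', 'top'] [  0.4443  -0.3617 -22.4729] 0.114
```

View pics/v3.png

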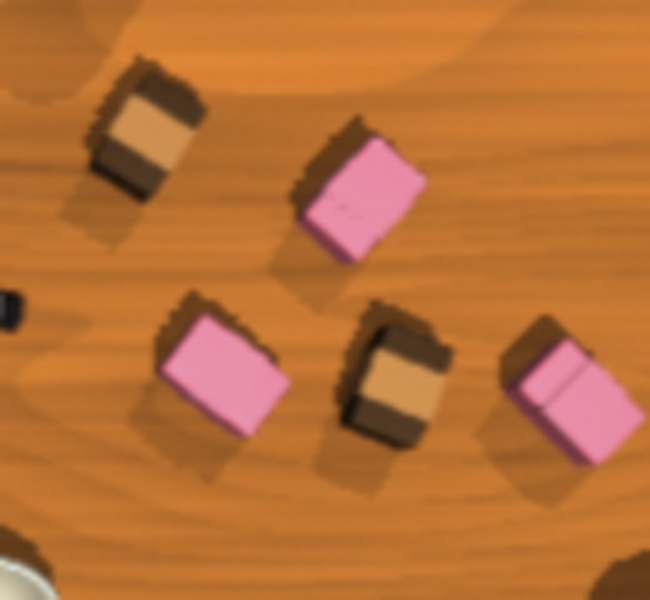

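The picture shows brown brick B at (151,130) and brown brick A at (403,383). Their bands are tilted about 30° and 21°, and the pink bricks are at least 2 cm away.

```bash
python3 - <<'E'
from h import *
P=shots(); t=P['top']
print('A',atz(t,(390.6,246.6),.042),'B',atz(t,(340.2,196),.042),'side B',atz(P['side'],(150+258*260/480,120+322*300/554),.042),'side A',atz(P['side'],(150+133*260/480,120+433*300/554),.042))
T=lambda u,v:atz(t,(310+u/5,170+v/5),.042)[:2]
for a,b in(((375,345),(447,372)),((137,95),(197,130))): d=T(*b)-T(*a); print(np.degrees(np.arctan2(d[0],-d[1])))
print(env.observe()['position'])
E
```

```text
A [ 0.44458333 -0.36221998  0.042     ] B [ 0.59197331 -0.21872712  0.042     ] side B [ 0.58961161 -0.21730951  0.042     ] side A [ 0.44384481 -0.35872032  0.042     ]
-20.564707086937144
-30.646290861868007
[0.47463213 0.4304279  0.25110115]
```

Request:
move_arm:
  plan:
    - [0, 0, 0, 0.49, 4.93, 0, 0.4]
    - [0, 0, 0, 0.97, 9.85, 0, 0.4]
    - [0, 0, 0, 1.46, 14.78, 0, 0.4]
    - [0, 0, 0, 1.95, 19.7, 0, 0.4]
    - [0, 0, 0, 2.43, 24.63, 0, 0.4]

```text
time_s: 11.0
position: [0.4644, 0.1814, 0.2515]
tool_rot: [[0.991, -0.137, 0.001], [-0.137, -0.991, 0.0], [0.001, -0.0, -1.0]]
ft_force: [0.9, 0.1, 0.8]
grip_width: 0.06
gripper_force: 0.0
```

Request:
move_arm:
  plan:
    - [0, 0, 0, 0.49, 4.93, 0, 0.4]
    - [0, 0, 0, 0.97, 9.85, 0, 0.4]
    - [0, 0, 0, 1.46, 14.78, 0, 0.4]
    - [0, 0, 0, 1.95, 19.7, 0, 0.4]
    - [0, 0, 0, 2.43, 24.63, 0, 0.4]

```text
time_s: 11.5
position: [0.4546, -0.0661, 0.2516]
tool_rot: [[0.99, -0.138, 0.001], [-0.138, -0.99, -0.0], [0.001, 0.0, -1.0]]
ft_force: [1.4, -0.3, -0.4]
grip_width: 0.06
gripper_force: 0.0
```

Request:
move_arm:
  plan:
    - [0, 0, 0, 0.49, 4.93, 0, 0.4]
    - [0, 0, 0, 0.97, 9.85, 0, 0.4]
    - [0, 0, 0, 1.46, 14.78, 0, 0.4]
    - [0, 0, 0, 1.95, 19.7, 0, 0.4]
    - [0, 0, 0, 2.43, 24.63, 0, 0.4]

```text
time_s: 12.0
position: [0.4447, -0.3135, 0.2515]
tool_rot: [[0.99, -0.138, 0.0], [-0.138, -0.99, -0.0], [0.0, 0.0, -1.0]]
ft_force: [0.8, 0.1, 0.2]
grip_width: 0.0597
gripper_force: 0.0
```

Request:
move_arm:
  plan:
    - [0, 0, 6.8, 0.3, 3, 0, 0.4]
    - [0, 0, 13.6, 0.5, 4.9, 0, 0.4]
    - [0, 0, 13.6, 0.5, 4.9, 0, 0.4]
    - [0, 0, 13.6, 0.5, 4.9, 0, 0.4]

```text
time_s: 12.4
position: [0.4433, -0.3603, 0.2512]
tool_rot: [[0.931, -0.365, -0.0], [-0.365, -0.931, 0.001], [-0.0, -0.0, -1.0]]
ft_force: [-0.3, 0.6, 0.3]
grip_width: 0.0596
gripper_force: 0.0
```

```bash
python3 - <<'E'
from bricks import *
P={'side':env.get_image('side'),'top':env.get_image('top')}; o=env.observe(); print(o['position'],o['tool_rot'][:,1],o['time_s'])
find(P)
for d in env.tip_of('blank_mid',P['side'])[:1]: print('blank',atz(P['side'],d['pixel'],.051))
E
```

```text
[ 0.4435859  -0.35961294  0.25153427] [-3.63957866e-01 -9.31415407e-01 -1.07313062e-04] 12.5
side [ 0.45  -0.263] 758 0.86 [212. 131. 147.]
side [ 0.553 -0.344] 884 0.81 [192. 113. 127.]
side [ 0.434 -0.45 ] 821 0.64 [232. 148. 167.]
side [ 0.447 -0.362] 932 0.59 [140.  97.  62.]
side [0.523 0.183] 269 0.39 [148. 144. 129.]
top [ 0.553 -0.348] 361 0.74 [189. 106. 123.]
top [ 0.443 -0.258] 349 0.59 [220. 132. 155.]
top [ 0.41  -0.466] 88 0.41 [188. 106. 122.]
top [ 0.49  -0.113] 159 0.21 [60. 51. 44.]
BRICK ['side'] [  0.4416  -0.3588 -28.2943] 0.099
blank [0.47397971 0.44501093 0.051     ]
```

Request:
move_arm:
  plan:
    - [0, 0, 0, 0, 0, 5, 0.4]
    - [0, 0, 0, 0, 0, 10, 0.4]
    - [0, 0, 0, 0, 0, 15, 0.4]
    - [0, 0, 0, 0, 0, 20, 0.4]
    - [0, 0, 0, 0, 0, 23, 0.4]

```text
time_s: 13.15
position: [0.4426, -0.359, 0.0182]
tool_rot: [[0.931, -0.365, -0.002], [-0.365, -0.931, 0.003], [-0.003, -0.002, -1.0]]
ft_force: [0.3, 0.3, 0.8]
grip_width: 0.06
gripper_force: 0.0
```

Request:
move_arm:
  plan:
    - [0, 0, 0, 0, 0, 1.4, 0.4]
    - [0, 0, 0, 0, 0, 1.4, -0.3]
    - [0, 0, 0, 0, 0, 1.4, -0.3]
    - [0, 0, 0, 0, 0, 1.4, -0.3]
    - [0, 0, 0, 0, 0, 1.4, -0.3]
  squeeze: 50

```text
time_s: 13.65
position: [0.4437, -0.3609, 0.0083]
tool_rot: [[0.93, -0.366, 0.001], [-0.366, -0.93, -0.001], [0.001, 0.001, -1.0]]
ft_force: [-0.1, 1.2, -2.7]
grip_width: 0.0413
gripper_force: 53.4
```

Request:
move_arm:
  plan:
    - [0, 0, 0, 0, 0, -4.5, -0.3]
    - [0, 0, 0, 0, 0, -9.4, -0.3]
    - [0, 0, 0, 0, 0, -14.3, -0.3]
    - [0, 0, 0, 0, 0, -19.2, -0.3]
    - [0, 0, 0, 0, 0, -24.3, -0.3]

```text
time_s: 14.15
position: [0.443, -0.3601, 0.2521]
tool_rot: [[0.93, -0.366, 0.001], [-0.366, -0.93, -0.001], [0.001, 0.0, -1.0]]
ft_force: [0.8, -1.1, -3.0]
grip_width: 0.0412
gripper_force: 53.4
```

Request:
move_arm:
  plan:
    - [0, 0, 0, 0, 0, 0, -0.3]
    - [0, 0, -3.4, -1, -4.6, 0, -0.3]
    - [0, 0, -6.8, -2, -9.2, 0, -0.3]
    - [0, 0, -10.2, -3, -13.8, 0, -0.3]
    - [0, 0, -13.6, -4, -18.4, 0, -0.3]

```text
time_s: 14.65
position: [0.4733, -0.1729, 0.2491]
tool_rot: [[0.991, -0.136, -0.0], [-0.136, -0.991, 0.0], [-0.0, -0.0, -1.0]]
ft_force: [0.9, -0.3, -3.0]
grip_width: 0.0414
gripper_force: 53.6
```

```bash
python3 - <<'E'
from h import *
o=env.observe(); print(o['position'],o['tool_rot'][:,1],o['grip_width'],o['gripper_force'],o['ft_force'])
print(shift(np.array([.5041,.0115,.251])-o['position'],o))
E
```

```text
[ 0.47325229 -0.17286282  0.24910216] [-1.35602542e-01 -9.90763299e-01 -1.89240570e-04] 0.04138190292805695 53.583142161369324 [ 0.91479729 -0.34770293 -2.95742346]
[  0.56 -18.68  -0.19]
```

Request:
move_arm:
  plan:
    - [0, 0, 0, 0.1, -4.7, 0, -0.3]
    - [0, 0, 0, 0.3, -9.4, 0, -0.3]
    - [0, 0, 0, 0.4, -14.1, 0, -0.3]
    - [0, 0, 0, 0.6, -18.7, 0, -0.3]
    - [0, 0, 0, 0.6, -18.7, 0, -0.3]

```text
time_s: 15.15
position: [0.505, 0.0143, 0.2492]
tool_rot: [[0.991, -0.132, 0.0], [-0.132, -0.991, 0.001], [-0.0, -0.001, -1.0]]
ft_force: [-0.5, -0.1, -1.3]
grip_width: 0.0412
gripper_force: 53.6
```

```bash
python3 - <<'E'
from bricks import *
P=shots('4'); o=env.observe(); print(o['position'],o['gripper_force'])
for n in P:
    for d in env.tip_of('brick1_mid',P[n]): print(n,np.round(d['pixel'],1),round(d['conf'],2))
    print(n,'proj',proj(P[n],o['position']-[0,0,-.013]))
    for k in('channel','lid_hinge','carriage_face','clamp_hinge'):
        for d in env.tip_of(k,P[n])[:1]: print(n,k,d['pixel'],round(d['conf'],2),atz(P[n],d['pixel'],dict(channel=.018,lid_hinge=.077,carriage_face=.06,clamp_hinge=.089)[k])[:2].round(4))
a=P['side']['color'][60:290,190:330,::-1];b=P['top']['color'][170:290,150:330,::-1]
cv2.imwrite('pics/v4.png',cv2.resize(a,None,fx=2.6,fy=2.6,interpolation=cv2.INTER_CUBIC))
E
```

```text
[0.504981   0.01049279 0.24909212] 53.59322547912598
side [229.8 316.5] 0.93
side [254.5 160.4] 0.71
side [276.4 346.7] 0.67
side [213.2 412.8] 0.56
side [234.4 225.4] 0.3
side [338.6 296.7] 0.19
side proj [[249.52470777 160.21585794]]
side channel [252.3, 246.2] 0.72 [ 0.4995 -0.0376]
side lid_hinge [286.3, 212.5] 0.65 [0.5945 0.0288]
side carriage_face [260.6, 182.9] 0.95 [0.5241 0.1885]
side clamp_hinge [240.6, 239.6] 0.93 [ 0.4747 -0.0812]
top [422.2 249.3] 0.95
top [382.6 210.4] 0.76
top [353.4 242.8] 0.7
top [260.2 215.6] 0.54
top proj [[259.43064058 216.51000747]]
top channel [279.4, 230.6] 0.95 [ 0.4919 -0.0411]
top lid_hinge [256.2, 164.5] 0.48 [0.6775 0.0267]
top carriage_face [198.4, 218.5] 0.58 [0.5222 0.1921]
top clamp_hinge [292.3, 232.7] 0.66 [ 0.4798 -0.0768]
```

View pics/v4.png

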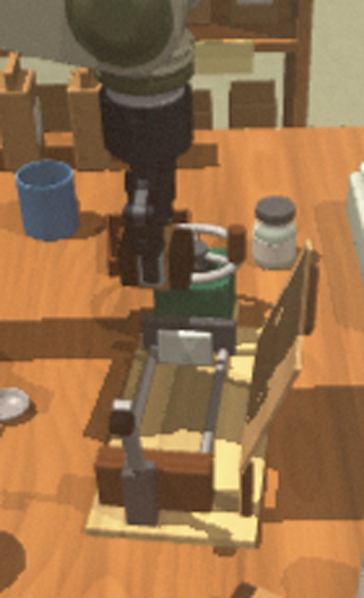

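The side crop shows the brick held level in the gripper, spanning columns 122–195 at row 255, above the channel. The rods run from (152,355) to (135,440) and from (223,358) to (208,450).

```bash
python3 - <<'E'
from bricks import *
P=shots(); o=env.observe(); s=P['side'];t=P['top']
a=np.radians(-7.8)
for dx in(0,.003,.006):
    c=np.array([.5043,.0115,0])+dx*np.array([np.cos(a),np.sin(a),0])
    q=(proj(s,corners(c[0],c[1],a,.243-.001))-[190,60])*2.6
    print(dx,np.round(q).tolist())
C=lambda u,v:(190+u/2.6,60+v/2.6)
for nm,uv in(('L0',(152,355)),('L1',(137,430)),('R0',(223,358)),('R1',(208,450))): print(nm,atz(s,C(*uv),.024)[:2])
m=[d for d in env.outline_of('brick1_mid',s)]
for d in m:
    w=d['bbox']; 
    if w[1]<200: print(w,d['conf'],(w[0]-w[2]/2-190)*2.6,(w[0]+w[2]/2-190)*2.6,(w[1]+w[3]/2-60)*2.6)
F=fr((.4975,-.036),a)
print(np.round((proj(s,F([[-.042,.19,.006],[-.042,.05,.006],[.042,.19,.006],[.042,.02,.006]]))-[190,60])*2.6))
print('top',np.round((proj(t,F([[-.042,.19,.006],[-.042,.0,.006],[.042,.19,.006],[.042,.0,.006]]))-[150,175])*4.4))
E
```

```text
0 [[117.0, 290.0], [113.0, 251.0], [125.0, 264.0], [122.0, 225.0], [187.0, 293.0], [185.0, 254.0], [192.0, 267.0], [191.0, 229.0]]
0.003 [[120.0, 290.0], [116.0, 251.0], [128.0, 264.0], [125.0, 225.0], [190.0, 293.0], [188.0, 254.0], [196.0, 267.0], [194.0, 229.0]]
0.006 [[123.0, 290.0], [120.0, 251.0], [131.0, 264.0], [128.0, 226.0], [193.0, 294.0], [192.0, 254.0], [199.0, 268.0], [198.0, 229.0]]
L0 [0.4851903  0.16815846]
L1 [0.47153352 0.03902044]
R0 [0.56937789 0.158696  ]
R1 [0.54830403 0.00451035]
[252.2, 161.0, 29.1, 22.4] 0.69 123.88999999999994 199.55 291.71999999999997
[[149. 361.]
 [128. 443.]
 [220. 365.]
 [202. 468.]]
top [[271. 258.]
 [553. 298.]
 [290. 134.]
 [570. 174.]]
```

Request:
move_arm:
  plan:
    - [0, 0, 0, -0.25, 0, 4.5, -0.3]
    - [0, 0, 0, -0.25, 0, 9, -0.3]
    - [0, 0, 0, -0.25, 0, 13.5, -0.3]
    - [0, 0, 0, -0.25, 0, 17, -0.3]
    - [0, 0, 0, -0.25, 0, 19, -0.3]

```text
time_s: 16.4
position: [0.5018, 0.0101, 0.0568]
tool_rot: [[0.99, -0.138, -0.003], [-0.138, -0.99, 0.001], [-0.003, -0.0, -1.0]]
ft_force: [0.2, -0.7, -2.3]
grip_width: 0.0416
gripper_force: 53.5
```

Request:
move_arm:
  plan:
    - [0, 0, 0, 0, 0, 1, -0.3]
    - [0, 0, 0, 0, 0, 2, -0.3]
    - [0, 0, 0, 0, 0, 2.7, -0.3]
    - [0, 0, 0, 0, 0, 3.1, -0.3]
    - [0, 0, 0, 0, 0, 3.1, -0.3]

```text
time_s: 16.9
position: [0.503, 0.0099, 0.0284]
tool_rot: [[0.99, -0.138, 0.0], [-0.138, -0.99, -0.0], [0.0, 0.0, -1.0]]
ft_force: [0.4, 0.4, -2.5]
grip_width: 0.0411
gripper_force: 53.5
```

```bash
python3 - <<'E'
from h import *
s=env.get_image('side'); o=env.observe(); print(o['position'],o['ft_force'],o['gripper_force'])
cv2.imwrite('pics/v5.png',cv2.resize(s['color'][130:280,200:320,::-1],None,fx=4,fy=4,interpolation=cv2.INTER_CUBIC))
E
```

```text
[0.50307848 0.00986597 0.0286827 ] [ 0.0833682  -0.29079578 -1.43660761] 53.52356135845184
```

View pics/v5.png

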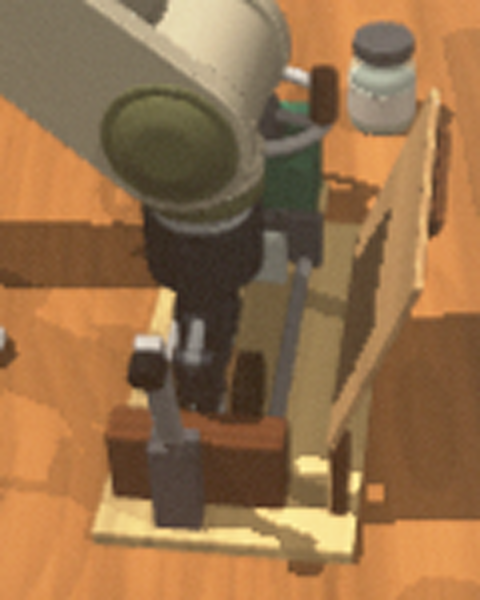

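The brick's right end (265,385) sits just inside the right rod, and there is no contact force, so I'm setting it down and releasing.

Request:
move_arm:
  plan:
    - [0, 0, 0, 0, 0, 0.2, -0.3]
    - [0, 0, 0, 0, 0, 0.2, 0.2]
    - [0, 0, 0, 0, 0, 0.2, 0.2]
    - [0, 0, 0, 0, 0, 0.2, 0.2]
    - [0, 0, 0, 0, 0, -2, 0.2]

```text
time_s: 17.45
position: [0.5017, 0.0101, 0.047]
tool_rot: [[0.99, -0.138, -0.004], [-0.138, -0.99, 0.001], [-0.004, -0.0, -1.0]]
ft_force: [-0.2, 0.3, 1.4]
grip_width: 0.0512
gripper_force: 0.0
```

Request:
move_arm:
  plan:
    - [0, 0, 0, 0, 0, -4.5, 0.3]
    - [0, 0, 0, 0, 0, -9, 0.3]
    - [0, 0, 0, 0, 0, -13.5, 0.3]
    - [0, 0, 0, 0, 0, -18, 0.3]
    - [0, 0, 0, 0, 0, -20.2, 0.3]

```text
time_s: 17.95
position: [0.5035, 0.0099, 0.2546]
tool_rot: [[0.99, -0.137, 0.006], [-0.137, -0.991, -0.001], [0.006, 0.0, -1.0]]
ft_force: [-0.5, 0.2, 0.0]
grip_width: 0.0556
gripper_force: 0.0
```

```bash
python3 - <<'E'
from h import *
o=env.observe(); print(o['position'],o['grip_width'],o['ft_force'])
print(shift(np.array([.591,-.218,o['position'][2]])-o['position'],o))
E
```

```text
[0.50347421 0.0098589  0.25456336] 0.055601280478886274 [-0.49655068  0.22196993  0.03213037]
[11.8  21.37  0.08]
```

Request:
move_arm:
  plan:
    - [0, 0, 4.6, 2.4, 4.3, 0, 0.4]
    - [0, 0, 9.2, 4.8, 8.6, 0, 0.4]
    - [0, 0, 13.8, 7.2, 12.9, 0, 0.4]
    - [0, 0, 18.4, 9.6, 17.2, 0, 0.4]
    - [0, 0, 22.6, 11.9, 21.4, 0, 0.4]

```text
time_s: 18.45
position: [0.5916, -0.2204, 0.2504]
tool_rot: [[0.86, -0.511, 0.0], [-0.511, -0.86, -0.0], [0.0, -0.0, -1.0]]
ft_force: [-0.4, -0.4, 0.0]
grip_width: 0.0603
gripper_force: 0.0
```

```bash
python3 - <<'E'
from bricks import *
P=shots(); o=env.observe(); print(o['position'],o['tool_rot'][:,1])
find(P); find({'side':P['side']},.018)
b=P['side']['color'][200:340,220:330,::-1]; c=P['side']['color'][200:340,220:330,::-1]
a=P['top']['color'][180:260,180:300,::-1]
cv2.imwrite('pics/v6.png',np.hstack([cv2.resize(b,(432,550),interpolation=cv2.INTER_CUBIC),cv2.copyMakeBorder(cv2.resize(a,(360,240),interpolation=cv2.INTER_CUBIC),0,310,0,0,0)]))
E
```

```text
[ 0.59187231 -0.22361509  0.24865857] [-0.51356263 -0.8580516   0.00093472]
side [ 0.435 -0.45 ] 808 0.75 [234. 150. 170.]
side [ 0.448 -0.258] 769 0.69 [216. 135. 150.]
side [ 0.555 -0.343] 907 0.6 [221. 138. 153.]
top [0.504 0.016] 339 0.72 [85. 61. 37.]
top [ 0.435 -0.458] 425 0.72 [198. 113. 130.]
top [ 0.442 -0.275] 196 0.59 [220. 132. 154.]
top [ 0.551 -0.352] 225 0.58 [221. 129. 150.]
BRICK ['top'] [ 0.5055  0.0101 -6.3232] 0.094
side [ 0.438 -0.457] 808 0.75 [234. 150. 170.]
side [ 0.45  -0.269] 769 0.69 [216. 135. 150.]
side [ 0.555 -0.353] 907 0.6 [221. 138. 153.]
```

View pics/v6.png

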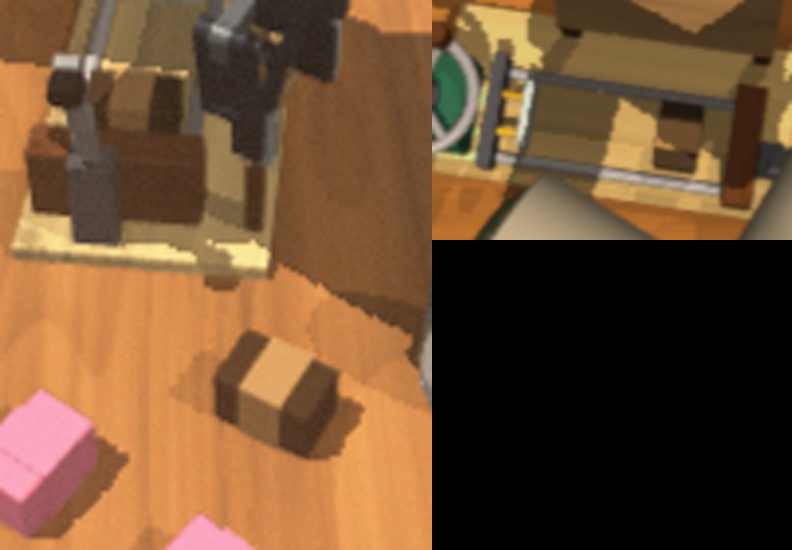

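Brick A lies on the channel floor between the rods, at top crop (680,140). Brick B is undisturbed at (278,390), under the gripper.

Request:
move_arm:
  plan:
    - [0, 0, 0, 0, 0, 5, 0.4]
    - [0, 0, 0, 0, 0, 10, 0.4]
    - [0, 0, 0, 0, 0, 15, 0.4]
    - [0, 0, 0, 0, 0, 20, 0.4]
    - [0, 0, 0, 0, 0, 23, 0.4]

```text
time_s: 19.2
position: [0.5898, -0.216, 0.0175]
tool_rot: [[0.863, -0.506, -0.003], [-0.506, -0.863, 0.002], [-0.004, -0.0, -1.0]]
ft_force: [-0.3, -0.2, 0.0]
grip_width: 0.0598
gripper_force: 0.0
```

Request:
move_arm:
  plan:
    - [0, 0, 0, 0, 0, 1.2, 0.4]
    - [0, 0, 0, 0, 0, 1.2, -0.3]
    - [0, 0, 0, 0, 0, 1.2, -0.3]
    - [0, 0, 0, 0, 0, 1.2, -0.3]
    - [0, 0, 0, 0, 0, 1.2, -0.3]

```text
time_s: 19.7
position: [0.5918, -0.2186, 0.0098]
tool_rot: [[0.862, -0.508, 0.002], [-0.508, -0.862, -0.001], [0.002, -0.0, -1.0]]
ft_force: [0.6, -0.1, -1.7]
grip_width: 0.0415
gripper_force: 53.5
```

Request:
move_arm:
  plan:
    - [0, 0, 0, 0, 0, -4.5, -0.3]
    - [0, 0, 0, 0, 0, -9.4, -0.3]
    - [0, 0, 0, 0, 0, -14.3, -0.3]
    - [0, 0, 0, 0, 0, -19.2, -0.3]
    - [0, 0, 0, 0, 0, -24.2, -0.3]

```text
time_s: 20.2
position: [0.5907, -0.2181, 0.2532]
tool_rot: [[0.862, -0.508, 0.001], [-0.508, -0.862, -0.0], [0.001, -0.0, -1.0]]
ft_force: [1.3, -0.9, -1.6]
grip_width: 0.0414
gripper_force: 53.6
```

```bash
python3 - <<'E'
from h import *
o=env.observe(); print(o['position'],o['grip_width'],o['gripper_force'],o['tool_rot'][:,0])
w=np.array([.4975,-.036])+.118*np.array([.1363,.9907]); print(w)
print(shift(np.array([*w,o['position'][2]])-o['position'],o))
E
```

```text
[ 0.59072065 -0.2181103   0.25323302] 0.04141504788467741 53.586037158966064 [ 0.86156851 -0.50764048  0.00091673]
[0.5135834 0.0809026]
[-2.183e+01 -2.185e+01 -2.000e-02]
```

Request:
move_arm:
  plan:
    - [0, 0, -4.5, -3.2, -3.2, 0, -0.3]
    - [0, 0, -9, -6.4, -6.4, 0, -0.3]
    - [0, 0, -13.5, -9.6, -9.6, 0, -0.3]
    - [0, 0, -18, -12.8, -12.8, 0, -0.3]
    - [0, 0, -22.6, -16, -16, 0, -0.3]

```text
time_s: 20.7
position: [0.5337, 0.0023, 0.2511]
tool_rot: [[0.991, -0.135, 0.001], [-0.135, -0.991, -0.0], [0.001, 0.0, -1.0]]
ft_force: [0.9, 0.3, -1.6]
grip_width: 0.0414
gripper_force: 53.8
```

Request:
move_arm:
  plan:
    - [0, 0, 0, -1.5, -3.9, 0, -0.3]
    - [0, 0, 0, -3, -7.7, 0, -0.3]
    - [0, 0, 0, -3, -7.7, 0, -0.3]
    - [0, 0, 0, -3, -7.7, 0, -0.3]

```text
time_s: 21.1
position: [0.5153, 0.0816, 0.2511]
tool_rot: [[0.991, -0.136, 0.001], [-0.136, -0.991, -0.0], [0.001, 0.0, -1.0]]
ft_force: [-0.1, -0.9, -1.5]
grip_width: 0.041
gripper_force: 53.7
```

```bash
python3 - <<'E'
from bricks import *
P=shots(); s=P['side'];t=P['top']
o=env.observe(); p=o['position'];print(p,o['grip_width'],o['tool_rot'][:,0])
print(shift(np.array([.5136,.0809,p[2]])-p,o))
a=np.arctan2(o['tool_rot'][1,0],o['tool_rot'][0,0])
for dx in(0,.003,.006):
    c=p[:2]+dx*np.array([np.cos(a),np.sin(a)])
    for n in P:
        q=proj(P[n],corners(c[0],c[1],a,p[2]-.0095)); print(n,dx,q.min(0).round(1),q.max(0).round(1))
for n in P:
  for d in env.outline_of('brick1_mid',P[n]):
    b=d['bbox']
    if abs(b[0]-proj(P[n],p)[0][0])<25 and abs(b[1]-proj(P[n],p)[0][1])<25: print(n,d['conf'],[b[0]-b[2]/2,b[1]-b[3]/2],[b[0]+b[2]/2,b[1]+b[3]/2])
E
```

```text
[0.51573314 0.08031881 0.25065881] 0.04098732102621569 [ 9.90387918e-01 -1.38315732e-01  7.28404360e-04]
[-0.22 -0.03 -0.  ]
side 0 [239.6 132.2] [268.2 156.9]
top 0 [220.2 197.1] [242.2 226.8]
side 0.003 [240.9 132.3] [269.4 156.9]
top 0.003 [220.3 195.9] [242.4 225.6]
side 0.006 [242.1 132.3] [270.6 157. ]
top 0.006 [220.5 194.7] [242.6 224.5]
```

Request:
move_arm:
  plan:
    - [0, 0, 0, -0.3, 0, 4.5, -0.3]
    - [0, 0, 0, -0.3, 0, 9, -0.3]
    - [0, 0, 0, -0.3, 0, 13.5, -0.3]
    - [0, 0, 0, -0.3, 0, 17, -0.3]
    - [0, 0, 0, -0.3, 0, 19.5, -0.3]

```text
time_s: 21.8
position: [0.512, 0.0805, 0.053]
tool_rot: [[0.99, -0.139, -0.003], [-0.139, -0.99, 0.0], [-0.003, 0.0, -1.0]]
ft_force: [0.5, 0.4, -1.2]
grip_width: 0.0412
gripper_force: 53.7
```

```bash
python3 - <<'E'
from h import *
P=shots('7'); o=env.observe(); print(o['position'],o['ft_force'],o['gripper_force'])
a=P['side']['color'][160:270,210:310,::-1];b=P['top']['color'][170:270,180:300,::-1]
cv2.imwrite('pics/v7.png',np.hstack([cv2.resize(a,(390,429),interpolation=cv2.INTER_CUBIC),cv2.copyMakeBorder(cv2.resize(b,(410,342),interpolation=cv2.INTER_CUBIC),0,87,0,0,0)]))
E
```

```text
[0.51118071 0.08063339 0.05256652] [-0.26065719  0.10479123 -1.51861744] 53.531044721603394
```

View pics/v7.png

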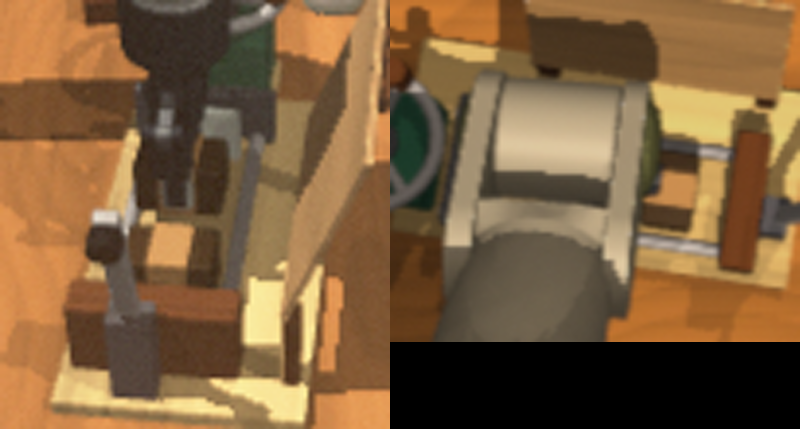

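Brick B (left half, columns 135–228) hangs over the floor behind A and is roughly centred between the rods.

Request:
move_arm:
  plan:
    - [0, 0, 0, 0.1, 0, 1, -0.3]
    - [0, 0, 0, 0.1, 0, 1.8, -0.3]
    - [0, 0, 0, 0.1, 0, 2.4, -0.3]
    - [0, 0, 0, 0.1, 0, 2.7, -0.3]
    - [0, 0, 0, 0.1, 0, 2.7, -0.3]

```text
time_s: 22.4
position: [0.5135, 0.0814, 0.0283]
tool_rot: [[0.99, -0.138, -0.0], [-0.138, -0.99, 0.0], [-0.0, -0.0, -1.0]]
ft_force: [0.3, -1.0, -1.2]
grip_width: 0.0413
gripper_force: 53.6
```

Request:
move_arm:
  plan:
    - [0, 0, 0, 0, 0, 0.1, 0.0]
    - [0, 0, 0, 0, 0, 0.1, 0.2]
    - [0, 0, 0, 0, 0, 0.1, 0.2]
    - [0, 0, 0, 0, 0, 0.1, 0.2]
    - [0, 0, 0, 0, 0, -2, 0.2]

```text
time_s: 22.9
position: [0.5124, 0.0814, 0.0469]
tool_rot: [[0.99, -0.138, -0.004], [-0.138, -0.99, 0.0], [-0.004, 0.0, -1.0]]
ft_force: [0.0, 0.0, 0.8]
grip_width: 0.0514
gripper_force: 0.0
```

Request:
move_arm:
  plan:
    - [0, 0, 0, 0, 0, -4.5, 0.2]
    - [0, 0, 0, 0, 0, -9, 0.2]
    - [0, 0, 0, 0, 0, -13.5, 0.2]
    - [0, 0, 0, 0, 0, -18, 0.2]
    - [0, 0, 0, 0, 0, -22, 0.2]

```text
time_s: 23.4
position: [0.5133, 0.0814, 0.271]
tool_rot: [[0.99, -0.138, 0.002], [-0.138, -0.99, -0.0], [0.002, -0.0, -1.0]]
ft_force: [-0.3, -0.6, -0.3]
grip_width: 0.0513
gripper_force: 0.0
```

Request:
move_arm:
  plan:
    - [0, 0, 0, 3, -4, 0, 0.0]
    - [0, 0, 0, 6, -8, 0, 0.0]
    - [0, 0, 0, 6.6, -12.5, 0, 0.0]
    - [0, 0, 0, 6.6, -14, 0, 0.0]

```text
time_s: 23.8
position: [0.5987, 0.2142, 0.2673]
tool_rot: [[0.991, -0.135, -0.001], [-0.135, -0.991, 0.001], [-0.001, -0.0, -1.0]]
ft_force: [-0.9, -0.3, -0.5]
grip_width: 0.0428
gripper_force: 0.0
```

```bash
python3 - <<'E'
from bricks import *
P=[shots('8') for _ in range(3)]; o=env.observe(); p=o['position']; print(p,o['tool_rot'][:,0],o['time_s'])
find(P[-1],.018)
K={}
for k in('knob_mid','wheel_axis'):
    u={n:np.median([d['pixel'] for Q in P for d in env.tip_of(k,Q[n])[:1]],0) for n in('side','top') if any(env.tip_of(k,Q[n]) for Q in P)}
    print(k,u)
    if len(u)==2: print(tri([(P[0][n],u[n]) for n in u]))
s=P[-1]['side']['color'][115:285,200:330,::-1]
cv2.imwrite('pics/v8.png',cv2.resize(s,None,fx=3.5,fy=3.5,interpolation=cv2.INTER_CUBIC))
E
```

```text
[0.59799448 0.20965095 0.26877859] [ 9.90312193e-01 -1.38858150e-01  4.17017929e-04] 24.1
side [ 0.437 -0.457] 818 0.85 [233. 149. 168.]
side [ 0.451 -0.271] 803 0.78 [213. 132. 146.]
side [0.51  0.019] 306 0.67 [144. 105.  64.]
side [ 0.556 -0.354] 892 0.55 [221. 137. 153.]
side [0.514 0.088] 383 0.55 [126.  92.  58.]
top [ 0.554 -0.34 ] 360 0.86 [209. 120. 140.]
top [ 0.449 -0.259] 348 0.77 [214. 126. 148.]
top [0.503 0.009] 354 0.65 [131.  93.  54.]
top [ 0.434 -0.457] 423 0.63 [198. 113. 130.]
BRICK ['side', 'top'] [0.5044 0.0108 2.2163] 0.456
BRICK ['side'] [ 0.513   0.0917 -3.1034] 0.292Traceback (most recent call last):
  File "<stdin>", line 6, in <module>
  File "<stdin>", line 6, in <genexpr>
ValueError: only the last four pictures can be asked about
```

```bash
python3 - <<'E'
from h import *
acc={}
for _ in range(3):
    P=shots('8')
    for k in('knob_mid','wheel_axis'):
        for n in P:
            for d in env.tip_of(k,P[n])[:1]:
                if d['conf']>.35: acc.setdefault((k,n),[]).append(d['pixel'])
for k,v in acc.items(): print(k,np.round(v,1).tolist())
for k in('knob_mid','wheel_axis'):
    if (k,'side') in acc and (k,'top') in acc: print(k,tri([(P[n],np.median(acc[k,n],0)) for n in P]))
s=P['side']['color'][115:285,200:330,::-1]
cv2.imwrite('pics/v8.png',cv2.resize(s,None,fx=3.5,fy=3.5,interpolation=cv2.INTER_CUBIC))
t=P['top']; s=P['side']
T=lambda u,v:(150+u/4.4,175+v/4.4); S=lambda u,v:(210+u/5,150+v/5)
print('hub',tri([(t,T(105,155)),(s,S(274,25))]))
E
```

```text
('knob_mid', 'side') [[280.7, 154.4], [279.7, 154.1], [281.2, 155.9]]
('knob_mid', 'top') [[179.4, 193.3]]
('wheel_axis', 'side') [[265.8, 156.6], [263.4, 154.2], [263.6, 156.1]]
knob_mid (array([0.58609995, 0.23597672, 0.12998942]), [[-0.7, 0.1], [-0.1, -0.7]])
hub (array([0.53890167, 0.251703  , 0.11943791]), [[-0.0, -0.2], [-0.2, 0.0]])
```

View pics/v8.png

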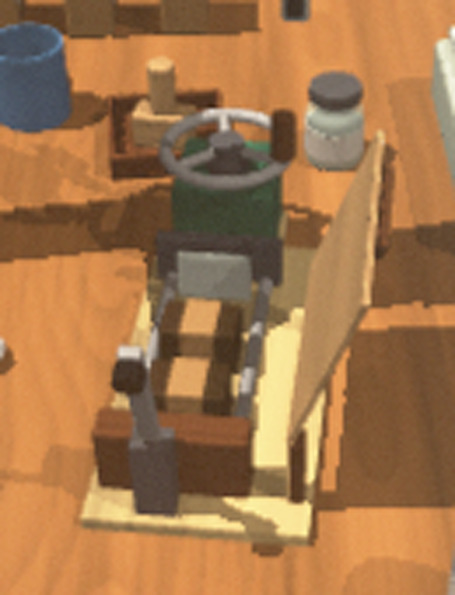

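Both bricks lie in a row in the channel ((205,330) and (195,385)). The blank stands in the tray at (160,100), and the knob is at (285,135).

Request:
move_arm:
  plan:
    - [0, 0, 0, -1, -2.1, 0, 0.0]
    - [0, 0, 0, -1, -2.1, 4, 0.0]
    - [0, 0, 0, -1, -2.1, 8, 0.0]
    - [0, 0, 0, -1, -2.1, 11.5, 0.0]
    - [0, 0, 0, -1, -2.1, 11.5, 0.0]

```text
time_s: 25.6
position: [0.5891, 0.2327, 0.1487]
tool_rot: [[0.99, -0.138, -0.009], [-0.138, -0.99, -0.002], [-0.009, 0.003, -1.0]]
ft_force: [-0.4, -1.1, -1.2]
grip_width: 0.0427
gripper_force: 0.0
```

Request:
move_arm:
  plan:
    - [0, 0, 0, 0, 0, 1.5, 0.0]
    - [0, 0, 0, 0, 0, 2.8, 0.0]
    - [0, 0, 0, 0, 0, 2.8, 0.0]

```text
time_s: 25.9
position: [0.5909, 0.233, 0.1249]
tool_rot: [[0.99, -0.138, -0.001], [-0.138, -0.99, -0.0], [-0.001, 0.0, -1.0]]
ft_force: [-0.4, 0.4, 0.7]
grip_width: 0.0426
gripper_force: 0.0
```

```bash
python3 - <<'E'
from h import *
P=shots('9');o=env.observe(); print(o['position'],o['ft_force'])
a=P['side']['color'][120:185,235:325,::-1];b=P['top']['color'][160:240,150:230,::-1]
cv2.imwrite('pics/v9.png',cv2.resize(a,None,fx=7,fy=7,interpolation=cv2.INTER_CUBIC))
E
```

```text
[0.59155507 0.23315081 0.126325  ] [-0.3746746   0.47889989  0.23759213]
```

View pics/v9.png

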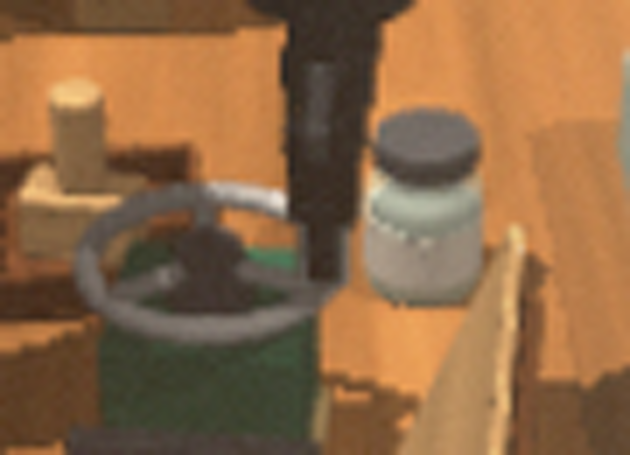

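The side crop shows the finger straddling the knob over the rim at (325,250).

Request:
move_arm:
  plan:
    - [0, 0, 0, 0, 0, 0, -0.7]
    - [0, 0, 0, 0, 0, 0, -0.7]
    - [0, 0, 0, 0, 0, 0, -0.7]
    - [0, 0, 0, 0, 0, 0, -0.7]
    - [0, 0, 0, 0, 0, 0, -0.7]
  squeeze: 50

```text
time_s: 26.5
position: [0.5918, 0.2321, 0.127]
tool_rot: [[0.99, -0.138, 0.002], [-0.138, -0.99, -0.001], [0.003, 0.001, -1.0]]
ft_force: [-0.1, -4.5, 4.6]
grip_width: 0.0207
gripper_force: 48.7
```

```bash
cat > circ.py <<'E'
import numpy as np,sys
# relative tool shifts, psi0 and step (deg), n rows
r=5.5
def rows(p0,d,n=5): return [[round(r*(np.cos(np.radians(p0+d*i))-np.cos(np.radians(p0))),2),round(r*(np.sin(np.radians(p0+d*i))-np.sin(np.radians(p0))),2)] for i in range(1,n+1)]
if __name__=='__main__':
    p,d=map(float,sys.argv[1:3])
    for k in range(int(sys.argv[3])): print(round(p,1),rows(p,d)); p+=5*d
E
python3 - <<'E'
from h import *
from circ import rows
o=env.observe(); p=o['position']; print(p,o['grip_width'],o['gripper_force'],o['ft_force'])
d=p[:2]-[.539,.2517]; phi=np.degrees(np.arctan2(d[1],d[0])); print(np.hypot(*d),phi)
psi=-(phi+7.94)
for k in range(12): print(k,round(psi,1),rows(psi,30)); psi+=150
E
```

```text
[0.5918498  0.23214592 0.12703857] 0.020748238629823168 48.68346333503723 [-0.14515189 -4.50286954  4.63571619]
0.056351245873520826 -20.304141268206706
0 12.4 [[np.float64(-1.31), np.float64(2.53)], [np.float64(-3.71), np.float64(4.06)], [np.float64(-6.55), np.float64(4.19)], [np.float64(-9.08), np.float64(2.89)], [np.float64(-10.61), np.float64(0.49)]]
1 162.4 [[np.float64(-0.13), np.float64(-2.84)], [np.float64(1.18), np.float64(-5.37)], [np.float64(3.58), np.float64(-6.91)], [np.float64(6.42), np.float64(-7.04)], [np.float64(8.95), np.float64(-5.73)]]
2 312.4 [[np.float64(1.54), np.float64(2.4)], [np.float64(1.67), np.float64(5.24)], [np.float64(0.36), np.float64(7.77)], [np.float64(-2.04), np.float64(9.31)], [np.float64(-4.88), np.float64(9.44)]]
3 462.4 [[np.float64(-2.53), np.float64(-1.31)], [np.float64(-4.06), np.float64(-3.71)], [np.float64(-4.19), np.float64(-6.55)], [np.float64(-2.89), np.float64(-9.08)], [np.float64(-0.49), np.float64(-10.61)]]
4 612.4 [[np.float64(2.84), np.float64(-0.13)], [np.float64(5.37), np.float64(1.18)], [np.float64(6.91), np.float64(3.58)], [np.
[... 806 characters left out ...]
-7.77)], [np.float64(2.04), np.float64(-9.31)], [np.float64(4.88), np.float64(-9.44)]]
9 1362.4 [[np.float64(2.53), np.float64(1.31)], [np.float64(4.06), np.float64(3.71)], [np.float64(4.19), np.float64(6.55)], [np.float64(2.89), np.float64(9.08)], [np.float64(0.49), np.float64(10.61)]]
10 1512.4 [[np.float64(-2.84), np.float64(0.13)], [np.float64(-5.37), np.float64(-1.18)], [np.float64(-6.91), np.float64(-3.58)], [np.float64(-7.04), np.float64(-6.42)], [np.float64(-5.73), np.float64(-8.95)]]
11 1662.4 [[np.float64(2.4), np.float64(-1.54)], [np.float64(5.24), np.float64(-1.67)], [np.float64(7.77), np.float64(-0.36)], [np.float64(9.31), np.float64(2.04)], [np.float64(9.44), np.float64(4.88)]]
```

Request:
move_arm:
  plan:
    - [0, 0, 0, -1.3, 2.5, 0, -0.7]
    - [0, 0, 0, -3.7, 4.05, 0, -0.7]
    - [0, 0, 0, -6.55, 4.2, 0, -0.7]
    - [0, 0, 0, -9.1, 2.9, 0, -0.7]
    - [0, 0, 0, -10.6, 0.5, 0, -0.7]

```text
time_s: 27.0
position: [0.4866, 0.2418, 0.1272]
tool_rot: [[0.99, -0.139, 0.006], [-0.139, -0.99, -0.001], [0.006, 0.0, -1.0]]
ft_force: [20.7, -3.7, -8.0]
grip_width: 0.0209
gripper_force: 51.4
```

Request:
move_arm:
  plan:
    - [0, 0, 0, 0.1, -2.85, 0, -0.7]
    - [0, 0, 0, 1.4, -5.4, 0, -0.7]
    - [0, 0, 0, 3.8, -6.9, 0, -0.7]
    - [0, 0, 0, 6.6, -7.05, 0, -0.7]
    - [0, 0, 0, 9.1, -5.75, 0, -0.7]

```text
time_s: 27.5
position: [0.583, 0.2889, 0.1269]
tool_rot: [[0.991, -0.135, -0.002], [-0.135, -0.991, 0.001], [-0.002, -0.001, -1.0]]
ft_force: [-21.4, -8.1, 16.0]
grip_width: 0.0203
gripper_force: 54.1
```

Request:
move_arm:
  plan:
    - [0, 0, 0, 1.5, 2.4, 0, -0.7]
    - [0, 0, 0, 1.65, 5.25, 0, -0.7]
    - [0, 0, 0, 0.35, 7.8, 0, -0.7]
    - [0, 0, 0, -2.05, 9.3, 0, -0.7]
    - [0, 0, 0, -4.9, 9.45, 0, -0.7]

```text
time_s: 28.0
position: [0.5242, 0.1999, 0.1271]
tool_rot: [[0.99, -0.14, 0.008], [-0.14, -0.99, 0.002], [0.008, -0.004, -1.0]]
ft_force: [14.7, 21.3, -4.3]
grip_width: 0.0205
gripper_force: 52.3
```

```bash
python3 - <<'E'
from h import *
for _ in range(2):
    P=shots('10')
    for k in('knob_mid','carriage_face','plate_back'): 
        for n in P:
            for d in env.tip_of(k,P[n])[:1]: print(k,n,np.round(d['pixel'],1),round(d['conf'],2),atz(P[n],d['pixel'],dict(knob_mid=.13,carriage_face=.06,plate_back=.066)[k])[:2].round(4))
o=env.observe(); print(o['position'],o['ft_force'],o['grip_width'],o['gripper_force'],o['time_s'])
E
```

```text
knob_mid top [256.9 192.8] 0.4 [0.5862 0.0221]
carriage_face side [259.7 192.9] 0.93 [0.5213 0.1394]
carriage_face top [213.7 216.9] 0.8 [0.527  0.1482]
plate_back side [260.5 194.3] 0.41 [0.5239 0.1251]
plate_back top [220.4 218.2] 0.47 [0.5226 0.1282]
carriage_face side [259.4 193.7] 0.82 [0.5204 0.1356]
carriage_face top [214.6 218. ] 0.61 [0.5238 0.1455]
plate_back side [260.8 193.7] 0.56 [0.5248 0.1279]
plate_back top [223.5 218.7] 0.47 [0.5212 0.1193]
[0.52135985 0.20131913 0.1270031 ] [-6.15871862  3.87038347  8.63048993] 0.02074173492312323 53.63728165626526 28.8
```

Request:
move_arm:
  plan:
    - [0, 0, 0, -2.55, -1.3, 0, -0.7]
    - [0, 0, 0, -4.05, -3.7, 0, -0.7]
    - [0, 0, 0, -4.2, -6.55, 0, -0.7]
    - [0, 0, 0, -2.9, -9.1, 0, -0.7]
    - [0, 0, 0, -0.5, -10.6, 0, -0.7]

```text
time_s: 29.3
position: [0.5302, 0.3072, 0.127]
tool_rot: [[0.991, -0.135, -0.002], [-0.135, -0.991, -0.001], [-0.001, 0.002, -1.0]]
ft_force: [-4.1, -20.0, 9.7]
grip_width: 0.0208
gripper_force: 54.2
```

Request:
move_arm:
  plan:
    - [0, 0, 0, 2.85, -0.1, 0, -0.7]
    - [0, 0, 0, 5.4, 1.2, 0, -0.7]
    - [0, 0, 0, 6.9, 3.6, 0, -0.7]
    - [0, 0, 0, 7.05, 6.4, 0, -0.7]
    - [0, 0, 0, 5.75, 8.95, 0, -0.7]

```text
time_s: 29.8
position: [0.5771, 0.2107, 0.1269]
tool_rot: [[0.99, -0.138, 0.003], [-0.138, -0.99, 0.006], [0.002, -0.006, -1.0]]
ft_force: [-9.7, 23.8, 9.8]
grip_width: 0.0207
gripper_force: 54.3
```

Request:
move_arm:
  plan:
    - [0, 0, 0, -2.4, 1.55, 0, -0.7]
    - [0, 0, 0, -5.25, 1.65, 0, -0.7]
    - [0, 0, 0, -7.8, 0.35, 0, -0.7]
    - [0, 0, 0, -9.3, -2.05, 0, -0.7]
    - [0, 0, 0, -9.45, -4.9, 0, -0.7]

```text
time_s: 30.3
position: [0.4883, 0.2702, 0.1271]
tool_rot: [[0.99, -0.138, 0.001], [-0.138, -0.99, -0.003], [0.001, 0.003, -1.0]]
ft_force: [13.4, -13.2, -2.1]
grip_width: 0.0205
gripper_force: 53.6
```

```bash
cat > gap.py <<'E'
from h import *
u=np.array([.1363,.9907]); O=np.array([.4975,-.036])
def gap(N=2):
    for _ in range(N):
        P=shots('g'); L=[]
        for k,z in(('carriage_face',.06),('plate_back',.066)):
            for n in P:
                for d in env.tip_of(k,P[n])[:1]: L.append((k[:5],n,round(d['conf'],2),round(float((atz(P[n],d['pixel'],z)[:2]-O)@u),4)))
        print(L)
    o=env.observe(); p=o['position']; d=p[:2]-[.539,.2517]
    print(p,o['ft_force'].round(1),o['grip_width'],o['gripper_force'],o['time_s'],'psi',-np.degrees(np.arctan2(d[1],d[0]))-7.94, np.hypot(*d))
if __name__=='__main__': gap()
E
python3 gap.py
```

```text
[('carri', 'side', 0.67, 0.1282), ('carri', 'top', 0.74, 0.1441), ('plate', 'side', 0.7, 0.3591), ('plate', 'top', 0.6, 0.1285)]
[('carri', 'side', 0.76, 0.1456), ('plate', 'side', 0.62, 0.1331), ('plate', 'top', 0.39, 0.1231)]
[0.4896481  0.27256553 0.12702287] [-2.5  8.7  6.5] 0.020772436075009594 54.27071392536163 30.9 psi -165.02180401740014 0.053581525358652383
```

Request:
move_arm:
  plan:
    - [0, 0, 0, 1.3, -2.5, 0, -0.7]
    - [0, 0, 0, 3.7, -4.05, 0, -0.7]
    - [0, 0, 0, 6.55, -4.2, 0, -0.7]
    - [0, 0, 0, 9.1, -2.9, 0, -0.7]
    - [0, 0, 0, 10.6, -0.5, 0, -0.7]

```text
time_s: 31.4
position: [0.5955, 0.2627, 0.1269]
tool_rot: [[0.991, -0.136, -0.0], [-0.136, -0.991, 0.003], [-0.0, -0.003, -1.0]]
ft_force: [-21.0, 5.0, 15.9]
grip_width: 0.0205
gripper_force: 55.2
```

Request:
move_arm:
  plan:
    - [0, 0, 0, 0.1, 2.85, 0, -0.7]
    - [0, 0, 0, -1.2, 5.4, 0, -0.7]
    - [0, 0, 0, -3.6, 6.9, 0, -0.7]
    - [0, 0, 0, -6.4, 7.05, 0, -0.7]
    - [0, 0, 0, -8.95, 5.75, 0, -0.7]

```text
time_s: 31.9
position: [0.5002, 0.2151, 0.1272]
tool_rot: [[0.99, -0.14, 0.008], [-0.14, -0.99, -0.0], [0.007, -0.001, -1.0]]
ft_force: [20.2, 8.4, -6.5]
grip_width: 0.0206
gripper_force: 52.8
```

```bash
python3 gap.py; python3 - <<'E'
from h import *
P=shots()
a=P['side']['color'][165:265,215:305,::-1];b=P['top']['color'][190:250,200:300,::-1]
cv2.imwrite('pics/v10.png',np.hstack([cv2.resize(a,(360,400),interpolation=cv2.INTER_CUBIC),cv2.copyMakeBorder(cv2.resize(b,(440,264),interpolation=cv2.INTER_CUBIC),0,136,0,0,0)]))
E
```

```text
[('carri', 'side', 0.89, 0.1095), ('carri', 'top', 0.54, 0.1244), ('plate', 'side', 0.53, 0.1008), ('plate', 'top', 0.73, 0.0799)]
[('carri', 'side', 0.96, 0.1183), ('carri', 'top', 0.85, 0.1247), ('plate', 'side', 0.5, 0.0473), ('plate', 'top', 0.37, 0.0967)]
[0.49847163 0.21772657 0.12698621] [-3.8  6.7  8.3] 0.020555757596828164 54.301514625549316 32.5 psi 132.08814019122005 0.0528842423920043
```

View pics/v10.png

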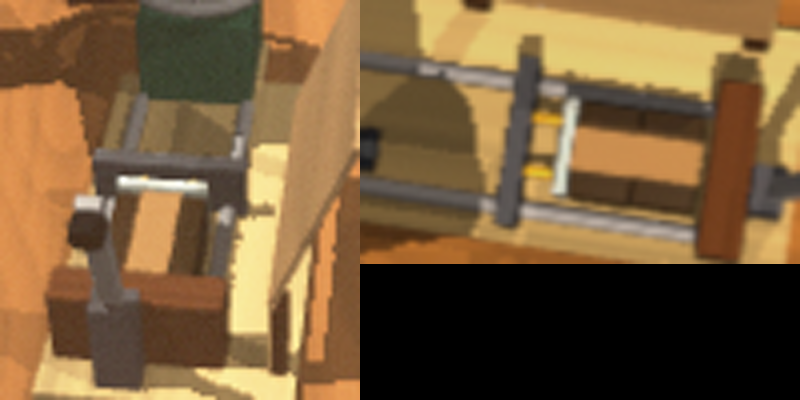

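The row is closed up between plate and stop, and the bricks are square. The top crop shows the plate at (565,145) and the carriage at (525,140). Next I'll measure the gap from line profiles.

```bash
cat > prof.py <<'E'
from h import *
def prof(img,p,s0,s1,xs=(-.004,-.002,0,.002,.004,)):
    F=fr((.4975,-.036),np.radians(-7.85)); S=np.arange(s0,s1,.001); acc=0
    for x in xs:
        q=proj(p,F(np.c_[np.full(len(S),x),S,np.full(len(S),.048)])).astype(np.float32)
        acc=acc+cv2.remap(img.astype(np.float32),q[:,0].reshape(1,-1),q[:,1].reshape(1,-1),cv2.INTER_LINEAR)[0].mean(-1)
    return S,acc/len(xs)
def show(img,p,s0,s1):
    S,v=prof(img,p,s0,s1); print(' '.join(f'{int(round(s*1000))}:{int(a)}' for s,a in zip(S,v)))
E
python3 - <<'E'
from prof import *
t=env.get_image('top')
show(cv2.imread('pics/top0.png')[:,:,::-1],t,.18,.24)
show(t['color'],t,.07,.13)
E
```

```text
180:166 181:165 182:161 183:151 184:141 185:129 186:118 187:108 188:109 189:119 190:134 191:160 192:184 193:205 194:213 195:218 196:218 197:208 198:197 199:185 200:174 201:164 202:158 203:157 204:156 205:156 206:157 207:157 208:158 209:157 210:156 211:149 212:136 213:121 214:104 215:85 216:66 217:56 218:52 219:51 220:60 221:70 222:78 223:83 224:86 225:89 226:89 227:90 228:90 229:92 230:95 231:100 232:111 233:123 234:136 235:146 236:154 237:154 238:147 239:140
70:141 71:141 72:141 73:141 74:141 75:141 76:141 77:141 78:141 79:141 80:141 81:141 82:140 83:140 84:140 85:140 86:146 87:163 88:182 89:197 90:204 91:210 92:207 93:189 94:171 95:157 96:149 97:143 98:142 99:148 100:153 101:155 102:156 103:157 104:158 105:158 106:158 107:157 108:156 109:154 110:145 111:133 112:120 113:104 114:86 115:74 116:72 117:73 118:76 119:80 120:83 121:85 122:85 123:86 124:86 125:86 126:86 127:86 128:85 129:86
```

Request:
move_arm:
  plan:
    - [0, 0, 0, -1.55, -2.4, 0, -0.7]
    - [0, 0, 0, -1.65, -5.25, 0, -0.7]
    - [0, 0, 0, -0.35, -7.8, 0, -0.7]
    - [0, 0, 0, -0.35, -7.8, 0, -0.7]

```text
time_s: 33.05
position: [0.5076, 0.2965, 0.1271]
tool_rot: [[0.991, -0.136, 0.004], [-0.136, -0.991, 0.002], [0.004, -0.003, -1.0]]
ft_force: [2.4, 7.2, 4.8]
grip_width: 0.0204
gripper_force: 54.5
```

```bash
python3 gap.py; python3 - <<'E'
from prof import *
t=env.get_image('top')
show(t['color'],t,.08,.125)
E
```

```text
[('carri', 'side', 0.82, 0.1064), ('carri', 'top', 0.82, 0.1091), ('plate', 'side', 0.65, 0.0995), ('plate', 'top', 0.63, 0.0862)]
[('carri', 'side', 0.77, 0.0866), ('carri', 'top', 0.57, 0.1067), ('plate', 'side', 0.5, 0.0977), ('plate', 'top', 0.52, 0.0937)]
[0.5069224  0.29589788 0.12708028] [2.3 7.4 3.5] 0.020711671921517797 54.18926775455475 33.65 psi -133.91110984390843 0.054611588849936006
80:144 81:159 82:178 83:194 84:202 85:208 86:209 87:195 88:178 89:162 90:152 91:145 92:141 93:145 94:150 95:153 96:155 97:156 98:156 99:156 100:156 101:153 102:148 103:142 104:129 105:112 106:97 107:87 108:81 109:77 110:79 111:82 112:84 113:85 114:85 115:86 116:85 117:85 118:86 119:87 120:87 121:94 122:109 123:124 124:137
```

Request:
move_arm:
  plan:
    - [0, 0, 0, 2.4, -1.5, 0, -0.7]
    - [0, 0, 0, 5.25, -1.65, 0, -0.7]
    - [0, 0, 0, 5.25, -1.65, 0, -0.7]

```text
time_s: 34.0
position: [0.5625, 0.3033, 0.1271]
tool_rot: [[0.99, -0.138, 0.003], [-0.138, -0.99, 0.001], [0.003, -0.002, -1.0]]
ft_force: [4.2, -2.0, 4.7]
grip_width: 0.0208
gripper_force: 54.3
```

```bash
python3 gap.py; python3 - <<'E'
from prof import *
t=env.get_image('top')
show(t['color'],t,.076,.115)
E
```

```text
[('carri', 'side', 0.87, 0.0839), ('carri', 'top', 0.53, 0.1004), ('plate', 'side', 0.57, 0.0929), ('plate', 'top', 0.61, 0.0877)]
[('carri', 'side', 0.91, 0.1096), ('carri', 'top', 0.53, 0.1067), ('plate', 'side', 0.63, 0.0881), ('plate', 'top', 0.41, 0.0843)]
[0.56167466 0.30365139 0.12709699] [5.2 1.  4.6] 0.02049930176306469 54.2491489648819 34.6 psi -74.36069440034656 0.056684096569136304
76:139 77:139 78:139 79:140 80:144 81:159 82:177 83:192 84:201 85:207 86:207 87:193 88:175 89:160 90:150 91:143 92:140 93:144 94:149 95:151 96:149 97:147 98:139 99:123 100:108 101:95 102:85 103:76 104:76 105:78 106:81 107:83 108:84 109:84 110:84 111:84 112:84 113:85 114:85 115:86
```

Request:
move_arm:
  plan:
    - [0, 0, 0, 1.75, 0.7, 0, -0.7]
    - [0, 0, 0, 3.2, 2.0, 0, -0.7]
    - [0, 0, 0, 3.2, 2.0, 0, -0.7]
    - [0, 0, 0, 3.2, 2.0, 0, -0.7]

```text
time_s: 35.05
position: [0.5893, 0.2789, 0.127]
tool_rot: [[0.99, -0.138, 0.002], [-0.138, -0.99, 0.001], [0.002, -0.001, -1.0]]
ft_force: [-0.7, -1.5, 8.3]
grip_width: 0.0206
gripper_force: 54.7
```

```bash
python3 gap.py; python3 - <<'E'
from prof import *
t=env.get_image('top')
show(t['color'],t,.076,.115)
E
```

```text
[('carri', 'side', 0.7, 0.0919), ('plate', 'side', 0.68, 0.0954), ('plate', 'top', 0.4, 0.0946)]
[('carri', 'side', 0.65, 0.0937), ('carri', 'top', 0.55, 0.1052), ('plate', 'side', 0.57, 0.1052), ('plate', 'top', 0.64, 0.0931)]
[0.58933348 0.27890915 0.12701967] [-1.  -0.8  7.7] 0.02089660330085505 54.65994358062744 35.65 psi -36.334657320262245 0.05721710773685662
76:138 77:138 78:138 79:138 80:142 81:156 82:174 83:190 84:199 85:205 86:206 87:191 88:174 89:158 90:148 91:141 92:137 93:138 94:138 95:132 96:117 97:103 98:90 99:82 100:75 101:75 102:78 103:81 104:83 105:83 106:84 107:84 108:84 109:84 110:85 111:86 112:90 113:102 114:118 115:132
```

The plate has stopped while the carriage advanced. The gap shrank from 26.2 to 16.2 in image millimetres, so the spring is squeezed about 10–12 mm. I'm releasing the knob and moving behind the lid.

Request:
move_arm:
  plan:
    - [0, 0, 0, 0, 0, 0, -0.2]
    - [0, 0, 0, 0, 0, 0, 0]
    - [0, 0, 0, 0, 0, 0, 0]
    - [0, 0, 0, 0, 0, -3, 0]
    - [0, 0, 0, 0, 0, -6, 0]

```text
time_s: 36.2
position: [0.5885, 0.2792, 0.1852]
tool_rot: [[0.99, -0.138, -0.003], [-0.138, -0.991, -0.001], [-0.003, 0.001, -1.0]]
ft_force: [0.3, 0.8, -0.1]
grip_width: 0.0428
gripper_force: 0.0
```

Request:
move_arm:
  plan:
    - [0, 0, 0, 0, 0, -4, -1]
    - [0, 0, 0, 0, 0, -8, -1]
    - [0, 0, 0, 2.6, 4.9, -9, -1]
    - [0, 0, 0, 4.6, 9, -9, -1]
    - [0, 0, 0, 6.8, 13.3, -9, -1]

```text
time_s: 36.7
position: [0.6382, 0.1371, 0.2758]
tool_rot: [[0.991, -0.136, 0.001], [-0.136, -0.991, 0.0], [0.001, -0.0, -1.0]]
ft_force: [0.4, 0.5, -0.9]
grip_width: 0.0001
gripper_force: 0.0
```

Request:
move_arm:
  plan:
    - [0, 0, 0, 2.2, 4, 0, -1]
    - [0, 0, 0, 4.3, 8, 0, -1]
    - [0, 0, 0, 6.2, 11.5, 0, -1]
    - [0, 0, 0, 6.2, 11.5, 0, -1]
    - [0, 0, 0, 6.2, 11.5, 0, -1]

```text
time_s: 37.2
position: [0.6836, 0.0154, 0.2747]
tool_rot: [[0.99, -0.139, -0.001], [-0.139, -0.99, 0.001], [-0.001, -0.0, -1.0]]
ft_force: [0.2, 0.1, 0.0]
grip_width: 0.0
gripper_force: 0.0
```

```bash
python3 - <<'E'
from prof import *
P=shots('11'); t=P['top']; show(t['color'],t,.078,.104)
X=np.array([.9907,-.1363]);u=np.array([.1363,.9907]);O=np.array([.4975,-.036])
o=env.observe();p=o['position']; print(p,(p[:2]-O)@X,(p[:2]-O)@u,o['grip_width'],o['time_s'])
for k in('lid_edge','lid_hinge','clamp_tip','clamp_hinge'):
    q={n:env.tip_of(k,P[n])[:1] for n in P}; print(k,{n:(np.round(d[0]['pixel'],1).tolist(),round(d[0]['conf'],2)) for n,d in q.items() if d})
    if all(q.values()):
        Y,r=tri([(P[n],q[n][0]['pixel']) for n in P]); print(Y.round(4),r,'local',((Y[:2]-O)@X).round(4),((Y[:2]-O)@u).round(4))
E
```

```text
78:145 79:146 80:147 81:148 82:149 83:151 84:152 85:153 86:154 87:155 88:156 89:157 90:158 91:158 92:158 93:159 94:159 95:160 96:160 97:161 98:161 99:161 100:162 101:162 102:162 103:163
[0.68329325 0.0171377  0.27537916] 0.1768227004605441 0.0779671388497736 -0.00014081251997178428 37.3
lid_edge {'side': ([306.8, 173.3], 0.61)}
lid_hinge {'side': ([285.1, 216.2], 0.94), 'top': ([258.7, 190.6], 0.6)}
[0.5961 0.0184 0.0743] [[2.0, -0.4], [0.2, 1.9]] local 0.0903 0.0674
clamp_tip {'side': ([234.7, 226.7], 0.56), 'top': ([315.2, 232.6], 0.58)}
[ 0.4713 -0.134   0.1841] [[0.4, -0.1], [0.1, 0.3]] local -0.0126 -0.1006
clamp_hinge {'side': ([242.9, 238.5], 0.66), 'top': ([294.1, 231.9], 0.56)}
[ 0.4812 -0.0818  0.0933] [[0.2, -0.0], [0.0, 0.2]] local -0.0099 -0.0476
```

Request:
move_arm:
  plan:
    - [0, 0, 0, 0, 0, 5, -1]
    - [0, 0, 0, 0, 0, 9.7, -1]
    - [0, 0, 0, -1.7, 0, 9.6, -1]
    - [0, 0, 0, -3.4, 0, 9.5, -1]
    - [0, 0, 0, -5.3, 0, 8.9, -1]

```text
time_s: 38.2
position: [0.6308, 0.0233, 0.1855]
tool_rot: [[0.99, -0.138, -0.0], [-0.138, -0.99, 0.0], [-0.0, -0.0, -1.0]]
ft_force: [2.4, -0.5, -0.6]
grip_width: 0.0002
gripper_force: 1.2
```

Request:
move_arm:
  plan:
    - [0, 0, 0, -1.9, 0, -0.3, -1]
    - [0, 0, 0, -3.9, 0, -0.2, -1]
    - [0, 0, 0, -5.8, 0, 0.2, -1]
    - [0, 0, 0, -7.6, 0, 0.9, -1]
    - [0, 0, 0, -9.2, 0, 1.9, -1]

```text
time_s: 38.7
position: [0.5398, 0.036, 0.168]
tool_rot: [[0.99, -0.138, 0.003], [-0.138, -0.991, -0.0], [0.003, 0.0, -1.0]]
ft_force: [1.3, 0.0, 0.7]
grip_width: 0.0002
gripper_force: 0.8
```

```bash
python3 - <<'E'
from h import *
P=shots('12'); o=env.observe();p=o['position']
X=np.array([.9907,-.1363]);u=np.array([.1363,.9907]);O=np.array([.4975,-.036])
print(p,(p[:2]-O)@X,(p[:2]-O)@u,o['ft_force'])
q={n:env.tip_of('lid_edge',P[n])[:1] for n in P}; print({n:(np.round(d[0]['pixel'],1).tolist(),round(d[0]['conf'],2)) for n,d in q.items() if d})
if all(q.values()): Y,r=tri([(P[n],q[n][0]['pixel']) for n in P]); print(Y,r,((Y[:2]-O)@X).round(4))
E
```

```text
[0.53831187 0.03638433 0.16687944] 0.03056633758352541 0.07727381465558725 [ 0.02326214 -0.21021688 -0.22522808]
{'side': ([251.7, 177.1], 0.75), 'top': ([250.6, 218.3], 0.76)}
[0.50711182 0.03548375 0.19467284] [[0.4, -0.1], [0.0, 0.4]] -0.0002
```

Request:
move_arm:
  plan:
    - [0, 0, 0, -1.5, 0, 1.3, -1]
    - [0, 0, 0, -2.7, 0, 2.9, -1]
    - [0, 0, 0, -3.6, 0, 4.6, -1]
    - [0, 0, 0, -4.2, 0, 6.5, -1]
    - [0, 0, 0, -4.4, 0, 7.6, -1]

```text
time_s: 39.4
position: [0.4968, 0.0419, 0.0907]
tool_rot: [[0.99, -0.138, -0.0], [-0.138, -0.99, 0.0], [-0.0, -0.0, -1.0]]
ft_force: [0.3, 0.0, 1.5]
grip_width: -0.0001
gripper_force: 0.7
```

Request:
move_arm:
  plan:
    - [0, 0, 0, -0.1, 0, 0.4, -1]
    - [0, 0, 0, -0.1, 0, 0.7, -1]
    - [0, 0, 0, -0.1, 0, 0.8, -1]
    - [0, 0, 0, -0.1, 0, 0.8, -1]

```text
time_s: 39.8
position: [0.4959, 0.042, 0.0836]
tool_rot: [[0.99, -0.138, 0.001], [-0.138, -0.99, -0.0], [0.001, -0.0, -1.0]]
ft_force: [-0.0, 0.9, 0.5]
grip_width: -0.0002
gripper_force: 0.0
```

Request:
move_arm:
  plan:
    - [0, 0, 0, 0, 0, 0.1, -1]
    - [0, 0, 0, 0, 0, 0.2, -1]
    - [0, 0, 0, 0, 0, 0.2, -1]

```text
time_s: 40.1
position: [0.4959, 0.042, 0.0829]
tool_rot: [[0.991, -0.137, 0.002], [-0.137, -0.991, -0.0], [0.002, 0.0, -1.0]]
ft_force: [-3.9, 0.4, 15.2]
grip_width: 0.0004
gripper_force: 7.4
```

```bash
python3 - <<'E'
from h import *
P=shots('13'); o=env.observe();print(o['position'],o['ft_force'])
X=np.array([.9907,-.1363]);O=np.array([.4975,-.036])
q={n:env.tip_of('lid_edge',P[n])[:1] for n in P}; print({n:(np.round(d[0]['pixel'],1).tolist(),round(d[0]['conf'],2)) for n,d in q.items() if d})
if all(q.values()): Y,r=tri([(P[n],q[n][0]['pixel']) for n in P]); print(Y,r,((Y[:2]-O)@X).round(4))
E
```

```text
[0.49594614 0.04203295 0.08291638] [-4.16114198  0.49826381 15.11203105]
{'side': ([232.1, 206.7], 0.83), 'top': ([247.4, 243.8], 0.96)}
[0.44742663 0.04883764 0.08665177] [[0.3, -0.1], [0.1, 0.3]] -0.0612
```

The lid is shut: its edge is at z ≈ 0.085 and it bears 15 N. Next is the clamp.

Request:
move_arm:
  plan:
    - [0, 0, 0, 0, 0, -4, -1]
    - [0, 0, 0, 0, 0, -9, -1]
    - [0, 0, 0, 0, 0, -13.5, -1]
    - [0, 0, 0, 0, 0, -18, -1]
    - [0, 0, 0, 0.1, 4.5, -18.5, -1]

```text
time_s: 40.8
position: [0.4919, -0.0004, 0.2721]
tool_rot: [[0.991, -0.132, 0.011], [-0.132, -0.991, -0.002], [0.011, 0.0, -1.0]]
ft_force: [1.5, -0.6, -0.7]
grip_width: -0.0002
gripper_force: 0.0
```

Request:
move_arm:
  plan:
    - [0, 0, 0, 0, 4.5, 0, -1]
    - [0, 0, 0, 0, 9, 0, -1]
    - [0, 0, 0, 0, 13.5, 0, -1]
    - [0, 0, 0, 0, 16.5, 0, -1]
    - [0, 0, 0, 0, 16.5, 0, -1]

```text
time_s: 41.3
position: [0.467, -0.1693, 0.2662]
tool_rot: [[0.99, -0.142, -0.0], [-0.142, -0.99, -0.001], [-0.0, 0.001, -1.0]]
ft_force: [0.7, 0.4, -0.9]
grip_width: -0.0002
gripper_force: 0.0
```

```bash
python3 - <<'E'
from h import *
P=shots('14'); o=env.observe();p=o['position'];print(p,o['ft_force'])
X=np.array([.9907,-.1363]);u=np.array([.1363,.9907]);O=np.array([.4975,-.036])
print((p[:2]-O)@X,(p[:2]-O)@u)
for k in('clamp_tip','clamp_hinge','lid_edge'):
    q={n:env.tip_of(k,P[n])[:1] for n in P}; print(k,{n:(np.round(d[0]['pixel'],1).tolist(),round(d[0]['conf'],2)) for n,d in q.items() if d})
    if all(q.values()):
        Y,r=tri([(P[n],q[n][0]['pixel']) for n in P]); print(Y.round(4),r,'local',((Y[:2]-O)@X).round(4),((Y[:2]-O)@u).round(4))
E
```

```text
[ 0.46739128 -0.16624449  0.26634584] [ 0.54593289 -0.72110608  0.0623271 ]
-0.01207638806071316 -0.13313703045889508
clamp_tip {'side': ([237.6, 223.0], 0.62), 'top': ([112.9, 238.3], 0.66)}
[ 0.4495  0.5771 -0.4464] [[11.0, -3.5], [3.5, 13.7]] local -0.1311 0.6009
clamp_hinge {'side': ([241.9, 238.6], 0.83), 'top': ([289.9, 229.4], 0.78)}
[ 0.4833 -0.0714  0.0841] [[2.4, -0.6], [0.4, 2.2]] local -0.0092 -0.037
lid_edge {'side': ([231.2, 208.7], 0.67), 'top': ([248.8, 243.3], 0.77)}
[0.447  0.0447 0.0836] [[1.1, -0.2], [0.2, 1.1]] local -0.061 0.073
```

Request:
move_arm:
  plan:
    - [0, 0, 0, 0, 0, 5, -1]
    - [0, 0, 0, 0, 0, 10, -1]
    - [0, 0, 0, 0, -2, 10.9, -1]
    - [0, 0, 0, 0, -3.95, 10.5, -1]
    - [0, 0, 0, 0, -5.25, 10.1, -1]

```text
time_s: 42.2
position: [0.4748, -0.1131, 0.1656]
tool_rot: [[0.991, -0.137, -0.0], [-0.137, -0.991, -0.001], [0.0, 0.001, -1.0]]
ft_force: [-0.8, -3.1, -0.6]
grip_width: 0.0003
gripper_force: 1.1
```

Request:
move_arm:
  plan:
    - [0, 0, 0, 0, -1.35, -0.2, -1]
    - [0, 0, 0, 0, -2.7, -0.2, -1]
    - [0, 0, 0, 0, -4, 0.1, -1]
    - [0, 0, 0, 0, -5.3, 0.6, -1]
    - [0, 0, 0, 0, -6.5, 1.3, -1]

```text
time_s: 42.7
position: [0.4839, -0.0485, 0.1519]
tool_rot: [[0.991, -0.137, 0.0], [-0.137, -0.991, -0.0], [0.0, -0.0, -1.0]]
ft_force: [-0.2, -2.8, 0.4]
grip_width: 0.0002
gripper_force: 0.7
```

```bash
python3 - <<'E'
from h import *
P=shots('15'); o=env.observe();p=o['position'];print(p,o['ft_force'])
cv2.imwrite('pics/v15.png',cv2.resize(P['side']['color'][120:280,190:320,::-1],None,fx=3.5,fy=3.5,interpolation=cv2.INTER_CUBIC))
E
```

```text
[ 0.48318336 -0.04792295  0.15108827] [-0.25010797 -0.25476203  0.09477439]
```

View pics/v15.png

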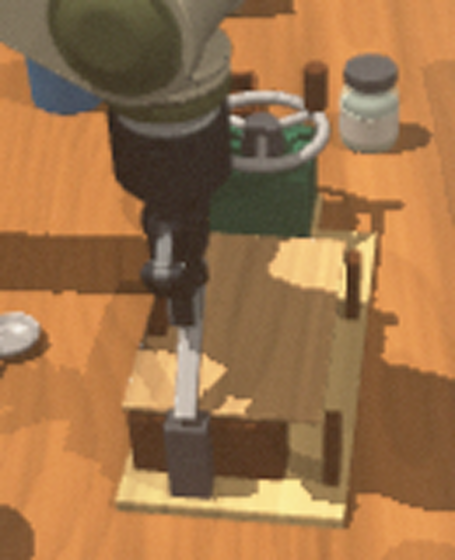

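The lid is flat over the channel, and the clamp arm at (187,360) is being pushed over by the fingers at (185,300). I'll keep going.

Request:
move_arm:
  plan:
    - [0, 0, 0, 0, -1, 0.9, -1]
    - [0, 0, 0, 0, -1.9, 2, -1]
    - [0, 0, 0, 0, -2.5, 3.2, -1]
    - [0, 0, 0, 0, -3, 4.5, -1]
    - [0, 0, 0, 0, -3.1, 5.2, -1]

```text
time_s: 43.3
position: [0.4876, -0.018, 0.0989]
tool_rot: [[0.991, -0.137, -0.001], [-0.137, -0.991, 0.001], [-0.002, -0.001, -1.0]]
ft_force: [1.1, 1.0, 1.4]
grip_width: 0.0001
gripper_force: 0.9
```

Request:
move_arm:
  plan:
    - [0, 0, 0, 0, -0.1, 0.3, -1]
    - [0, 0, 0, 0, -0.1, 0.5, -1]
    - [0, 0, 0, 0, -0.1, 0.6, -1]
    - [0, 0, 0, 0, -0.1, 0.6, -1]

```text
time_s: 43.7
position: [0.4881, -0.0181, 0.0944]
tool_rot: [[0.99, -0.138, 0.0], [-0.138, -0.99, -0.0], [0.0, 0.0, -1.0]]
ft_force: [-0.0, -0.3, -0.7]
grip_width: -0.0002
gripper_force: 0.0
```

Request:
move_arm:
  plan:
    - [0, 0, 0, 0, 0, 0.1, -1]
    - [0, 0, 0, 0, 0, 0.2, -1]
    - [0, 0, 0, 0, 0, 0.3, -1]
    - [0, 0, 0, 0, 0, 0.3, -1]

```text
time_s: 44.1
position: [0.4883, -0.0181, 0.0937]
tool_rot: [[0.991, -0.137, 0.002], [-0.137, -0.991, -0.001], [0.003, 0.001, -1.0]]
ft_force: [-8.0, 1.0, 26.5]
grip_width: 0.0
gripper_force: 12.8
```

Request:
move_arm:
  plan:
    - [0, 0, 0, 0, 0, -3, -1]
    - [0, 0, 0, 0, 0, -7, -1]
    - [0, 0, 0, 0, 0, -12, -1]
    - [0, 0, 0, -3, 3, -16, -1]
    - [0, 0, 0, -6, 6, -18, -1]

```text
time_s: 44.6
position: [0.4238, -0.0669, 0.2715]
tool_rot: [[0.991, -0.135, 0.004], [-0.135, -0.991, -0.002], [0.004, 0.001, -1.0]]
ft_force: [1.1, -2.2, 0.0]
grip_width: 0.0001
gripper_force: 0.0
```

Request:
move_arm:
  plan:
    - [0, 0, 0, -3, 4, 0, -1]
    - [0, 0, 0, -6, 8, 0, -1]
    - [0, 0, 0, -8, 12, 0, -1]
    - [0, 0, 0, -8, 12, 0, -1]

```text
time_s: 45.0
position: [0.3257, -0.1779, 0.2693]
tool_rot: [[0.989, -0.145, 0.0], [-0.145, -0.989, -0.002], [0.0, 0.002, -1.0]]
ft_force: [0.4, 0.8, 0.0]
grip_width: 0.0001
gripper_force: 0.0
```

```bash
python3 - <<'E'
from h import *
P=shots('16'); o=env.observe();print(o['position'],o['ft_force'],o['time_s'])
X=np.array([.9907,-.1363]);u=np.array([.1363,.9907]);O=np.array([.4975,-.036])
for k in('clamp_tip','lid_edge','blank_mid'):
    q={n:env.tip_of(k,P[n])[:1] for n in P}
    if all(q.values()):
        Y,r=tri([(P[n],q[n][0]['pixel']) for n in P]); print(k,Y.round(4),r,'local',((Y[:2]-O)@X).round(4),((Y[:2]-O)@u).round(4))
a=P['side']['color'][120:280,190:320,::-1];b=P['top']['color'][170:290,90:310,::-1]
cv2.imwrite('pics/v16.png',np.hstack([cv2.resize(a,(325,400),interpolation=cv2.INTER_CUBIC),cv2.copyMakeBorder(cv2.resize(b,(440,240)),0,160,0,0,0)]))
E
```

```text
[ 0.32762835 -0.17502281  0.2692089 ] [0.47568498 0.102973   0.49181256] 45.1
clamp_tip [0.4932 0.0214 0.1084] [[0.3, -0.1], [0.0, 0.2]] local -0.0121 0.0562
blank_mid [0.4703 0.4288 0.0503] [[1.5, -0.3], [0.2, 1.8]] local -0.0903 0.4568
```

View pics/v16.png

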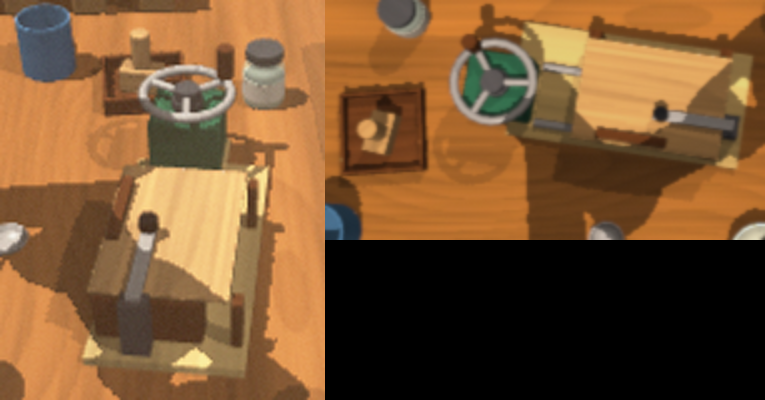

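The last picture shows the lid shut, the clamp lying flat on it (button at (148,222), z ≈ 0.108) and the blank in the tray. The caddy is outside this crop, and the arm never went near it. I'm handing in.

```bash
python3 -c "
from rig import env
print(env.close_job())"
```

```text
the job is handed in; nothing more can be done
None
```

The job is handed in, with no verdict returned: the blank is in the tray, both bricks are in the channel, the lid is shut and the clamp is down; the spring looked about 10–12 mm squeezed in the last view before the lid closed.

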